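# Lay a blank bottle in the hand stamp's nest and stamp its batch mark

### The arm

A 7-joint arm with a two-finger parallel gripper is mounted at the origin on a cart in front of the work surface, level with it; the furniture and walls round the work are solid. World frame = base frame: x ahead of the robot, y to its left, z up, the work surface at z = 0. Lengths are in mm, angles in rad, forces in N, time in s.
With the tool pointing down it reaches from about 425 to 875 mm from the base axis. Payload 9.9 kg.
Tool frame: the origin (TCP) lies between the finger pads; the fingertips stand 22 mm ahead of it and the grasp point (between the pads) lies 3 mm ahead of it (r.tcp_to_tips is the x of the fingertips in the tool frame, in mm); x points along the fingers, z is the direction in which the jaws open and shut, and the axes are right-handed (so a half turn about x gives the same grasp; the last joint's range is limited). The gripper opens to 85 mm and grips with 20 to 120 N. Pads are 22 mm wide; open, the fingers measure 114 mm over their backs; the gripper's body (76 mm by 85 mm) begins 54 mm behind the grasp point. The pads swing forward as they close: fully open they stand 13 mm farther back than shut.
Start: joints at [-0.084, 0.576, 0.025, 1.437, -0.015, 1.129, -0.057], TCP at [675.003, 0.006, 253.289] pointing down, gripper open.
Joint ranges: [-2.76, 2.76], [-0.34, 2.15], [-1.52, 1.57], [0.19, 2.46], [-1.09, 4.23], [0.17, 1.99], [-2.82, 2.82]. Speed limits (rad/s): [2.22, 2.22, 3.01, 3.01, 3.14, 3.14, 3.14].

### API

Orientations are given as a 3x3 rotation matrix whose columns are the frame's x, y, z axes.
In Python, from workcell import r gives the robot as it stands. The module is installed in compiled form; this text tells all that it offers.
- The arm moves only by the tool jog_arm, never from a script. Its argument "rows" is one flat list of numbers, 7 for each row, row after row: the shift along the world's x, y, z in cm, then the turn, a rotation vector about the world's x, y, z in rad, then the finger opening in cm, from 0 to 8.54. In form: [x, y, z, ax, ay, az, grip, x, y, z, ax, ay, az, grip, ...]. A call has 1 to 5 rows; each row shifts and turns the pose as measured when the row begins; what a row does not reach is not made up. A row lasts 1/8 s, in which the tool goes at most 62.5 mm and 10.7 degrees, less where a joint would pass 70% of its speed; a pose out of reach is approached as far as the arm can. A call with a gripper value outside its range is refused whole. The fingers move at their own pace and stop on an object; "force" is the grip in N (left out, the last holds). Time passes only in rows, so rows that do not move let the fingers close. It gives the time, the measured TCP pose, the force and the opening at its end, in the units of the state.
- r.get_obs(): the state, without advancing time (a new reading comes with each control period).
- r.get_image(name): name is "scene" or "side" or "wrist"; returns (picture, depth): 400x640x3 uint8, blue, green, red; 400x640 float32, mm along the optical axis (not along the pixel's ray), 0 where there is no reading.
- r.camera_params(name): a dict with "fx", "fy", "cx", "cy" (pixels), "rvec" (rotation vector, rad) and "tvec" (3), from world to camera coordinates, as OpenCV has them; the wrist camera has in their place "hand_eye" (4x4, takes a point from camera to tool coordinates, whose origin is the TCP and whose axes are the tool frame's). Camera axes: x right, y down, z forward; pixel columns grow to the right and rows downward; lengths in mm; the calibration is good to about 2 mm. A picture is of the moment at which its call begins: read the wrist's pose just before it. camera_params takes no time and is no camera call.
- r.hand_in(): hands the job in, once; it reports no verdict.
The state is a dict: "time": time; "qpos": joint angles; "qvel": joint speeds; "tau": joint torques, N m; "tool_pos": TCP position; "ee_rot": TCP orientation; "force": force on the tool from outside, world axes, zero at the start; "ft_torque": the same for the moment, N m; "finger_gap": finger opening in mm.
Only numpy, scipy, OpenCV 4.12 (cv2) and the standard library are available. Lean on these libraries where they do the work, as an engineer would, in place of code of your own. Each camera call takes 0.05 s, during which the arm holds its last target.

### The job

Stamp the batch mark on the blank bottle: take the white bottle that stands on the table, lay it on its side in the orange V-shaped nest of the hand press with its foot pushed home against the steel end stop under the stamp (cap outward) and let go of it. Then press the green palm button all the way down, hold it there for a moment to make the print, and let it spring right back up, leaving the bottle lying home in the nest. Never stamp the empty nest, do not force the press, and leave the cup, the roll of tape and the metal spacer where they are.

Things in the scene. Friction and masses are not known exactly. Their poses are not given: they have to be found in the camera images.
- bottle: Blank white plastic bottle with a ribbed blue cap, upright and loose on the table, about 60 to 130 g. Straight round body 40 mm in diameter from the foot to 138 mm, short shoulder, cap 28 mm in diameter from 144 to 166 mm. Origin: centre of its underside (foot); z axis along the bottle from foot to cap. Once it lies in the nest its z must point along the press's -x.
- bottle_grip (a point): Point on the bottle's axis 126 mm from its foot, a good place to hold it: this part of the body overhangs the nest freely when the bottle lies home. Fixed things near the standing bottle (world, m): a stack of white tiles 0.11 high toward the robot (x 0.31 to 0.44, y -0.48 to -0.355) and a beige bottle 0.26 tall beyond it (x 0.56 to 0.65, y -0.46 to -0.365).
- press: Grey bench hand-stamp press, fixed (its place and turn differ from start to start). Origin: on the table under the nest; z up, x along the nest from its open end (toward the robot) to the end stop. Base 156 x 72 x 67 mm (x, y, z), from x = -44 to +112 mm. A column behind the stop carries a head, 44 mm wide, that overhangs the nest from the stop back to x = +10 mm, its underside at z = 167 mm.
- nest_stop (a point): Point on the face of the steel end stop (at x = +50 mm in the press's frame, 46 mm wide, up to z = 133 mm) where the centre of the bottle's foot must come and touch. It is on the axis of a bottle lying in the nest: y = 0, z = 115 mm.
- nest_mouth (a point): Point on the same axis above the open end of the orange nest block, 90 mm from nest_stop along the press's -x. The block is 60 mm wide and has one straight 90-degree V groove along x, apex 87 mm and upper edges 109 mm above the table, edges 44 mm apart.
- stamp_face (a point): Centre of the underside of the rubber stamp (22 x 18 mm) when up, under the head, 22 mm from the stop, 147 mm above the table and 12 mm above a bottle lying in the nest: so the bottle has to slide in under it lying level, from the open end.
- button_top (a point): Centre of the top of the green round palm button (41 mm in diameter) on the head, 235 mm above the table when up, over the stamp. It is pressed straight down. The rest of the head is no higher than 203 mm.
- button (a joint): Travel of the palm button in m: 0 up, 0.018 fully down on its stop. Its spring pushes back with about 3 N at first and 7 N at the bottom; with a bottle below, the stamp meets it after 12 mm and adds 2 to 4 N, so about 11 N holds it fully down; beyond that the force climbs steeply. It springs back when released.
- stamp (a joint): How far the sprung rubber stamp is pushed up into its holder by the bottle, in m: 0 free, about 0.006 when the button is fully down on a bottle lying in the nest.
- ink_cup: Bystander: white plastic cup, 64 mm in diameter, 65 mm high, on the table. Origin: centre of its underside.
- pvc_tape: Bystander: roll of blue tape lying flat behind the work, 60 mm in diameter, 19 mm high. Origin: centre of its underside.
- spacer: Bystander: round metal spacer standing on the table, 28 mm in diameter, 22 mm high. Origin: centre of its underside.

How it is judged (in metres and radians):
On the way, in this order (a step that is already met when the one before it is completed fails the run):
1. the bottle lies on its side in the nest, its foot home against the end stop, and has been let go (distance between bottle and nest_stop below 0.005 m and angle between the z axis of bottle and the x axis of press, either way round below 0.06 rad and contact force between the fingers and bottle below 0.3 N and value of joint button below 0.003 m), for 0.3 s.
2. the palm button is held fully down with the stamp pressed on the bottle (distance between bottle and nest_stop below 0.005 m and angle between the z axis of bottle and the x axis of press, either way round below 0.06 rad and value of joint button above 0.0165 m and value of joint stamp above 0.003 m), for 0.2 s.
At the end, for the whole second after the job is handed in: The bottle lies at rest in the nest along its axis (within 0.06 rad), the centre of its foot within 5 mm of nest_stop, not held; the palm button is back up (within 2 mm) and the stamp is off the bottle (pushed in by less than 1 mm) (distance between bottle and nest_stop below 0.005 m and angle between the z axis of bottle and the x axis of press, either way round below 0.06 rad and value of joint button below 0.002 m and value of joint stamp below 0.001 m and linear speed of bottle below 0.02 m/s and contact force between the fingers and bottle below 0.3 N); the robot touches nothing.
It fails at once if the empty nest is stamped: the button goes down more than 12 mm while the bottle's foot is over 20 mm from the stop (value of joint button above 0.012 m and distance between bottle and nest_stop above 0.02 m).
It fails at once if the press is forced: the robot bears on it with more than 50 N (contact force between any of the fingers, the arm and press above 50 N).
It fails at once if the plastic cup is moved by more than 25 mm (distance of ink_cup from where it was at the start of the episode above 0.025 m).
It fails at once if the roll of tape is moved by more than 25 mm (distance of pvc_tape from where it was at the start of the episode above 0.025 m).
It fails at once if the metal spacer is moved by more than 25 mm (distance of spacer from where it was at the start of the episode above 0.025 m).
It also fails if it takes over 61 s, if anything falls off the work surface, if the arm or the gripper's body presses on something with over 40 N, if the wrist force passes 120 N, or if a joint passes its speed limit or range.

## Working session

There is one attempt and no reset: what is moved stays moved. The work goes in short steps, Python scripts to look and compute and a tool call to move; the robot and the scene stay as the last step left them, time stands still between calls to the robot, and variables do not carry over. Pictures are saved under pics/ and viewed, and the job is handed in when it is done.

Besides the shell and the picture viewer there is one more tool, called after "Call:" as name(argument=value, ...) on one line, values as JSON. jog_arm: Moves the arm, as the interface text tells. Its arguments: {"type":"object","properties":{"rows":{"type":"array"},"force":{"type":"number"}},"required":["rows"]}

```bash
mkdir -p pics; ls; cat > h.py <<'E'
import numpy as np, cv2
from workcell import r
def world(name,o=None):
    if name=='wrist': o=r.get_obs()
    im,d=r.get_image(name); p=r.camera_params(name)
    v,u=np.mgrid[0:400,0:640]
    P=np.stack([(u-p['cx'])/p['fx']*d,(v-p['cy'])/p['fy']*d,d],-1)
    if name=='wrist':
        H=np.array(p['hand_eye']); P=P@H[:3,:3].T+H[:3,3]
        P=P@np.array(o['ee_rot']).reshape(3,3).T+np.array(o['tool_pos'])
    else:
        R=cv2.Rodrigues(np.array(p['rvec'],float))[0]; P=(P-np.array(p['tvec']).ravel())@R
    P[d==0]=np.nan
    return im,d,P
E
python3 - <<'E'
from h import *
for n in ['scene','side','wrist']:
    im,d,P=world(n); cv2.imwrite(f'pics/{n}0.png',im); np.savez(f'{n}0.npz',im=im,P=P,d=d)
o=r.get_obs(); print({k:np.round(v,3) for k,v in o.items()}); print(r.tcp_to_tips)
E
```

```text
pics
{'time': np.float64(0.15), 'qpos': array([-0.084,  0.576,  0.025,  1.438, -0.015,  1.129, -0.057]), 'qvel': array([-0.   , -0.002,  0.001, -0.004,  0.001, -0.   ,  0.001]), 'tau': array([ 4.0000e-03, -7.6626e+01,  2.2530e+00, -2.8618e+01,  1.6000e-02,
        1.0000e-02, -0.0000e+00]), 'tool_pos': array([6.74695e+02, 1.20000e-02, 2.52664e+02]), 'ee_rot': array([[-0.001, -0.   ,  1.   ],
       [-0.   ,  1.   ,  0.   ],
       [-1.   , -0.   , -0.001]]), 'force': array([ 0.174,  0.382, -0.239]), 'ft_torque': array([-0.017, -0.03 ,  0.011]), 'finger_gap': np.float64(85.617)}
22.0
```

View pics/scene0.png

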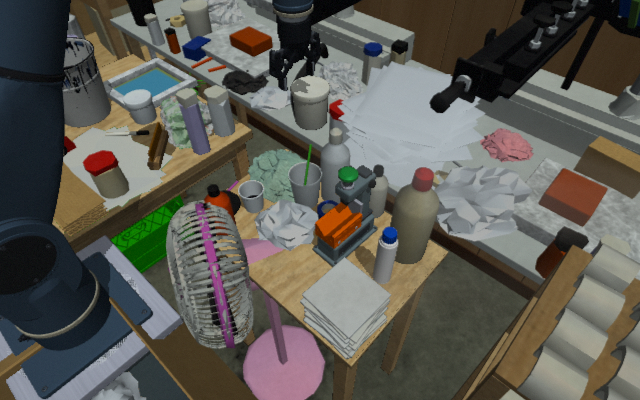

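View pics/side0.png

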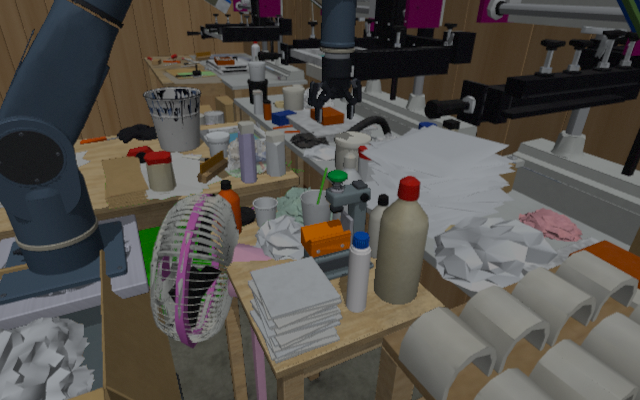

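View pics/wrist0.png

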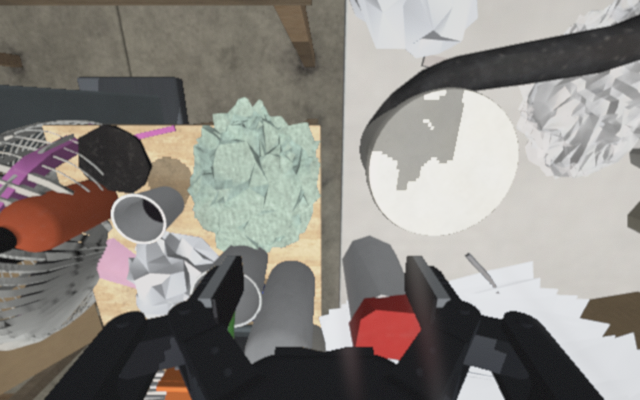

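The scene picture shows the bottle with its blue cap at (388,236), the green button at (348,174) and the orange nest at (342,228). In the side picture the cap is at (360,240), the button at (338,176) and the nest at (325,238). Next I measure them.

```bash
python3 - <<'E'
from h import *
for n in ['scene','side']:
    z=np.load(n+'0.npz'); im,P=z['im'],z['P']
    hsv=cv2.cvtColor(im,cv2.COLOR_BGR2HSV); H,S,V=[hsv[...,i].astype(int) for i in range(3)]
    ok=np.isfinite(P[...,0])&(P[...,0]>430)&(P[...,0]<800)&(P[...,1]>-520)&(P[...,1]<-120)
    cap=ok&(abs(H-110)<12)&(S>120)&(P[...,2]>130)&(P[...,2]<175)
    but=ok&(abs(H-65)<18)&(S>120)&(P[...,2]>195)&(P[...,2]<245)
    nest=ok&(abs(H-10)<8)&(S>150)&(P[...,2]>60)&(P[...,2]<120)
    for nm,m in [('cap',cap),('but',but),('nest',nest)]:
        Q=P[m]; print(n,nm,len(Q),Q.min(0).round(1),Q.max(0).round(1),np.median(Q,0).round(1))
    np.save(n+'_nest.npy',P[nest])
    # fit circles: button top
    for nm,m,rad in [('buttop',but&(P[...,2]>P[but][:,2].max()-4),20.5),('captop',cap&(P[...,2]>P[cap][:,2].max()-5),14)]:
        Q=P[m]; c,s=cv2.minEnclosingCircle(Q[:,:2].astype(np.float32)); print(n,nm,len(Q),np.round(c,1),s,Q[:,2].mean())
    # body of the bottle: cylinder fit
    from scipy.optimize import least_squares
    c0=np.median(P[cap],0)
    m=ok&(np.hypot(P[...,0]-c0[0],P[...,1]-c0[1])<32)&(P[...,2]>15)&(P[...,2]<135)&(S<60)
    Q=P[m]
    f=least_squares(lambda p:np.hypot(Q[:,0]-p[0],Q[:,1]-p[1])-20,c0[:2],loss='soft_l1'); print(n,'body',len(Q),f.x.round(1),np.abs(f.fun).mean())
    m=nest&(P[...,2]>104); Q=P[m].astype(np.float32); print(n,'nesttop',cv2.minAreaRect(Q[:,:2]),cv2.boxPoints(cv2.minAreaRect(Q[:,:2])).round(1).tolist())
    y0,y1,x0,x1=(150,300,280,440) if n=='scene' else (150,320,240,420)
    cv2.imwrite(f'pics/{n}crop.png',cv2.resize(im[y0:y1,x0:x1],None,fx=4 if n=='scene' else 3.3,fy=4 if n=='scene' else 3.3,interpolation=cv2.INTER_CUBIC))
E
```

```text
scene cap 207 [ 492.  -429.7  144.9] [ 520.  -402.2  167.6] [ 502.3 -417.6  164.1]
scene but 250 [ 503.8 -310.6  221.7] [ 542.2 -270.9  235.3] [ 520.6 -294.3  232. ]
scene nest 1282 [ 455.7 -320.8   65.7] [ 563.9 -259.   110.9] [ 494.  -289.6   96.7]
scene buttop 149 [ 522.8 -291.1] 17.81914520263672 232.90690251556342
scene captop 124 [ 506.2 -414.9] 14.169316291809082 164.95285700789915
scene body 603 [ 508.  -414.3] 0.5504269182733257Traceback (most recent call last):
  File "<stdin>", line 21, in <module>
cv2.error: OpenCV(4.12.0) /io/opencv/modules/imgproc/src/convhull.cpp:143: error: (-215:Assertion failed) total >= 0 && (depth == CV_32F || depth == CV_32S) in function 'convexHull'
```

```bash
cat > m.py <<'E'
from h import *
from scipy.optimize import least_squares
for n in ['scene','side']:
    z=np.load(n+'0.npz'); im,P=z['im'],z['P']
    hsv=cv2.cvtColor(im,cv2.COLOR_BGR2HSV); H,S,V=[hsv[...,i].astype(int) for i in range(3)]
    ok=np.isfinite(P[...,0])&(P[...,0]>430)&(P[...,0]<800)&(P[...,1]>-520)&(P[...,1]<-120)
    cap=ok&(abs(H-110)<12)&(S>120)&(P[...,2]>130)&(P[...,2]<175)&(P[...,1]<-370)
    but=ok&(abs(H-65)<18)&(S>120)&(P[...,2]>195)&(P[...,2]<245)
    nest=ok&(abs(H-10)<8)&(S>150)&(P[...,2]>60)&(P[...,2]<120)
    for nm,m in [('cap',cap),('but',but),('nest',nest)]:
        Q=P[m]; print(n,nm,len(Q),Q.min(0).round(1),Q.max(0).round(1),np.median(Q,0).round(1))
    np.save(n+'_nest.npy',P[nest])
    for nm,m in [('buttop',but&(P[...,2]>230)),('captop',cap&(P[...,2]>163))]:
        Q=P[m]; c,s=cv2.minEnclosingCircle(np.ascontiguousarray(Q[:,:2],dtype=np.float32)); print(n,nm,len(Q),np.round(c,1),s,Q[:,2].mean())
    c0=np.median(P[cap],0)
    m=ok&(np.hypot(P[...,0]-c0[0],P[...,1]-c0[1])<32)&(P[...,2]>15)&(P[...,2]<135)&(S<60)
    Q=P[m]
    f=least_squares(lambda p:np.hypot(Q[:,0]-p[0],Q[:,1]-p[1])-20,c0[:2],loss='soft_l1'); print(n,'body',len(Q),f.x.round(1),np.abs(f.fun).mean())
    y0,y1,x0,x1=(150,300,280,440) if n=='scene' else (150,320,240,420)
    k=4 if n=='scene' else 3.3
    cv2.imwrite(f'pics/{n}crop.png',cv2.resize(im[y0:y1,x0:x1],None,fx=k,fy=k,interpolation=cv2.INTER_CUBIC))
# press fit: nest surface: points distance to shape surface(V groove, sides, top, front)
Q=np.vstack([np.load('scene_nest.npy'),np.load('side_nest.npy')])
src=np.r_[np.zeros(len(np.load('scene_nest.npy'))),np.ones(len(np.load('side_nest.npy')))]
def res(p,Q,zoff=True):
    x,y,t,dz=p; c,s=np.cos(t),np.sin(t)
    X=(Q[:,0]-x)*c+(Q[:,1]-y)*s; Y=-(Q[:,0]-x)*s+(Q[:,1]-y)*c; Z=Q[:,2]-dz
    a=abs(Y)
    g=(Z-(87+a))/np.sqrt(2)          # groove
    # outside distances
    d=np.stack([np.where(a<24,abs(g),99), np.where(a>20,abs(Z-109),99), np.where((Z<112),abs(a-30),99), np.where((Z<112)&(Z<90+a),abs(X+40),99)])
    return d.min(0)
for nm,QQ in [('scene',Q[src==0]),('side',Q[src==1]),('both',Q)]:
    best=min((least_squares(res,[495,-289,t,0],args=(QQ,),loss='soft_l1',x_scale=[1,1,.02,1]) for t in np.arange(-.8,.81,.1)),key=lambda f:f.cost)
    print(nm,best.x.round(3),best.fun.mean())
E
python3 m.py
```

```text
scene cap 207 [ 492.  -429.7  144.9] [ 520.  -402.2  167.6] [ 502.3 -417.6  164.1]
scene but 250 [ 503.8 -310.6  221.7] [ 542.2 -270.9  235.3] [ 520.6 -294.3  232. ]
scene nest 1282 [ 455.7 -320.8   65.7] [ 563.9 -259.   110.9] [ 494.  -289.6   96.7]
scene buttop 174 [ 523.6 -292.1] 19.111366271972656 232.57584719352167
scene captop 123 [ 506.2 -414.9] 14.169316291809082 164.96912988664354
scene body 603 [ 508.  -414.3] 0.5504269182733257
side cap 242 [ 491.5 -431.   145.5] [ 520.2 -402.4  166.8] [ 501.5 -422.   161.7]
side but 190 [ 503.7 -311.1  221.3] [ 540.7 -273.9  234.8] [ 518.7 -298.8  231.2]
side nest 1361 [ 454.8 -323.6   67.6] [ 547.7 -257.8  109.8] [ 494.7 -312.4   96.2]
side buttop 121 [ 522.5 -293.1] 18.57451057434082 232.6575384360818
side captop 112 [ 506.3 -416.5] 14.399138450622559 165.18543780755138
side body 1075 [ 506.9 -414.8] 0.6414371852113318
scene [ 4.97846e+02 -2.88393e+02 -3.30000e-02 -1.04800e+00] 0.7754561745044759
side [ 4.96682e+02 -2.89004e+02 -3.40000e-02 -9.83000e-01] 0.8370389341681406
both [ 4.97315e+02 -2.88715e+02 -3.50000e-02 -9.84000e-01] 0.8505034427742816
```

View pics/scenecrop.png

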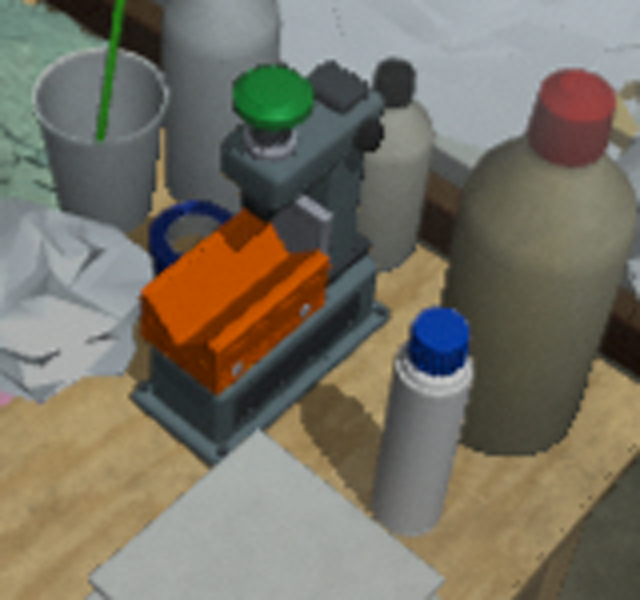

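View pics/sidecrop.png

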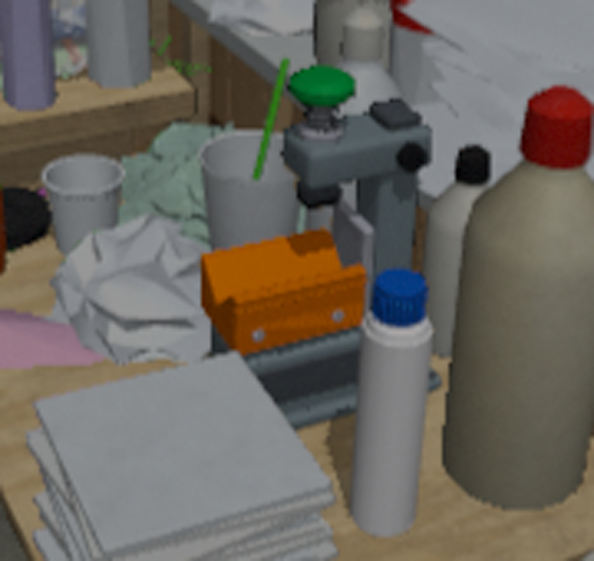

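```bash
python3 - <<'E'
from h import *
Q=np.vstack([np.load(n+'0.npz')['P'].reshape(-1,3) for n in ['scene','side','wrist']])
Q=Q[np.isfinite(Q[:,0])]
print("rows x 0..840 step40, cols y +200..-760; max z in cm")
ys=np.arange(200,-760,-40); print('      ',' '.join(f'{y//10:4d}' for y in ys))
for x in range(80,880,40):
    row=[]
    for y in ys:
        m=(Q[:,0]>=x)&(Q[:,0]<x+40)&(Q[:,1]<y)&(Q[:,1]>=y-40)&(Q[:,2]<600)
        row.append(f'{Q[m,2].max()/10:4.0f}' if m.sum()>2 else '   .')
    print(f'{x:4d}  ',' '.join(row))
p=r.camera_params('wrist'); print(np.round(p['hand_eye'],2))
# project bystanders by colour/height: blue tape
E
```

```text
rows x 0..840 step40, cols y +200..-760; max z in cm
         20   16   12    8    4    0   -4   -8  -12  -16  -20  -24  -28  -32  -36  -40  -44  -48  -52  -56  -60  -64  -68  -72
  80      0    0    1    1   50   52   52    2    0    1    0    0    0    0    0    0    .    .    .    .    .    .    .    .
 120      0    0    0   52   52   57   57    0    1    4    2   -6   -7   -6   -6   -6    .    .    .    .    .    .    .    .
 160      0  -66  -66   49   49   60   60   10   10   10    8    4  -14  -13  -13  -13    .    .    .    .    .    .    .    .
 200      0  -75  -75  -75   47   58   59   13   13   12   10    6    .    .    .    .    .    .    .    .    .    .    .    .
 240      0  -75  -75    2    9   58   13   14   13   12   10    5    .    .    .    .    .    .    .    .    .    .    .    .
 280      1  -75  -75    4   10   12   13   13   13   12    9    0    0   11   11   11   11   10    .    .    .    .    .    .
 320      1  -75  -75    3    9   14   15   13   12   10    0    0    0   11   11   11   11   11    .    .    .    .   28   27
 360      0  -75  -75    2    7
[... 1060 characters left out ...]
3   38   12   12   13   11    6    6   17   20   20
 720     36   36   18   40   35   35   19   21   23   23   23   24   23   41   41   41   42   16   15   57    6   17   20   20
 760     36   17   40   41   18   18    6   21   23   23   24   24   24   23   40   43   43   16   55   56   10   10   10   10
 800      8   19   41   41   18  -75    6   22   23   24   23   24   23   23   40   48   48   16   55   55   14   14   14   10
 840      6   20   41   41  -75    6   22   23   23   23   23   23   23   23   39   43   48   15   52   52   14   14   14   10
[[   0.     -0.32    0.95 -121.13]
 [  -0.     -0.95   -0.32   82.52]
 [   1.      0.     -0.      0.94]
 [   0.      0.      0.      1.  ]]
```

Nest fit: the press origin is near (497.3, -288.7) with a yaw of about -0.035. Bottle axis is near (507.3, -414.6).

Plan:
1. Grasp the bottle from above and set it down clear of the beige bottle.
2. Regrip it with the tool tilted back, so the final lay-in pose is pitched down.
3. Slide it in, release, and press the button.

First I raise the arm and go over the bottle.

Call:
jog_arm(rows=[0,-2,5,0,0,0,7,-2,-5,4,0,0,-0.15,7,-3,-5.2,1,0,0,-0.15,7,-3,-5.2,0,0,0,-0.15,7,-3,-5.2,0,0,0,-0.15,7])

```text
time: 0.78
tool_pos: [562.8, -224.4, 351.9]
ee_rot: [[-0.001, 0.57, 0.821], [0.006, 0.821, -0.57], [-1.0, 0.004, -0.005]]
force: [0.5, -1.6, -0.5]
finger_gap: 70.3
```

Call:
jog_arm(rows=[-2,-5,0,0,0,-0.1,7,-2,-5,0,0,0,0,7,-1.5,-4,0,0,0,0,7,0,-3,0,0,0,0,7,0,0,0,0,0,0,7])

```text
time: 1.4
tool_pos: [500.5, -404.4, 351.7]
ee_rot: [[-0.003, 0.66, 0.751], [0.005, 0.751, -0.66], [-1.0, 0.002, -0.006]]
force: [0.7, 0.1, 0.5]
finger_gap: 70.0
```

```bash
cat > st.py <<'E'
from h import *
import json,sys
o=r.get_obs()
json.dump({k:np.asarray(v).tolist() for k,v in o.items()},open('log.jsonl','a')); open('log.jsonl','a').write('\n')
R=np.array(o['ee_rot']).reshape(3,3)
print('t',round(float(o['time']),2),'pos',np.round(o['tool_pos'],1),'F',np.round(o['force'],1),'gap',round(float(o['finger_gap']),1))
print('q',np.round(o['qpos'],2)); print(np.round(R,3))
E
python3 st.py; python3 - <<'E'
from h import *
im,d,P=world('wrist'); cv2.imwrite('pics/w1.png',im); np.savez('w1.npz',im=im,P=P)
E
```

```text
t 1.4 pos [ 500.5 -404.4  351.7] F [0.7 0.1 0.5] gap 70.0
q [ 0.45  0.48  0.27  1.37 -0.13  1.32  0.  ]
[[-0.003  0.66   0.751]
 [ 0.005  0.751 -0.66 ]
 [-1.     0.002 -0.006]]
```

View pics/w1.png

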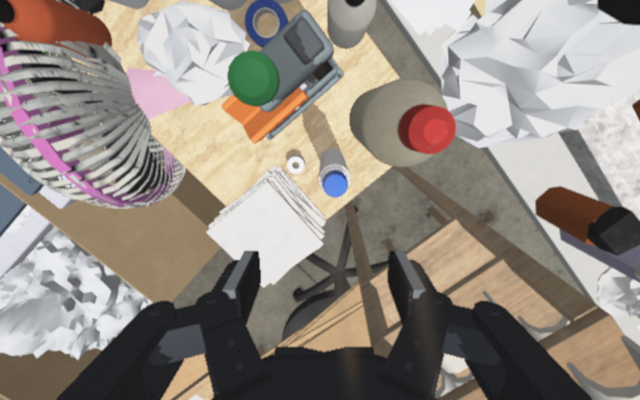

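```bash
python3 - <<'E'
from h import *
z=np.load('w1.npz'); im,P=z['im'],z['P']
hsv=cv2.cvtColor(im,cv2.COLOR_BGR2HSV)
Q=P.reshape(-1,3); t=Q[(abs(Q[:,2])<6)]
for x in range(300,640,20):
    m=(t[:,0]>=x)&(t[:,0]<x+20)&(t[:,1]<-150)&(t[:,1]>-700)
    if m.sum(): print(x,t[m,1].min().round(),t[m,1].max().round())
# spacer
m=np.zeros(im.shape[:2],bool); m[145:180,280:312]=1
m&=(P[...,2]>17)&(P[...,2]<30); q=P[m]; print('spacer',q.mean(0),q.min(0),q.max(0),len(q))
m=(hsv[...,0]>98)&(hsv[...,0]<122)&(hsv[...,1]>120)&(P[...,2]>162)&(P[...,2]<170)
q=P[m]; print('cap',q.mean(0),q.min(0),q.max(0),len(q))
m=(hsv[...,0]>48)&(hsv[...,0]<82)&(hsv[...,1]>120)&(P[...,2]>230)&(P[...,2]<240)
q=P[m]; print('button',cv2.minEnclosingCircle(np.ascontiguousarray(q[:,:2],dtype=np.float32)),len(q),q[:,2].max())
print(P[380-200:200,335])
print(np.round(P[100:240:10,300:345:15],0).tolist())
E
```

```text
300 -352.0 -178.0
320 -354.0 -158.0
340 -355.0 -163.0
360 -681.0 -170.0
380 -700.0 -172.0
400 -357.0 -182.0
420 -489.0 -216.0
440 -489.0 -223.0
460 -489.0 -322.0
480 -489.0 -323.0
500 -489.0 -198.0
520 -489.0 -150.0
540 -489.0 -154.0
560 -489.0 -160.0
580 -372.0 -190.0
600 -698.0 -195.0
620 -681.0 -207.0
spacer [ 456.4406694  -377.06646963   22.35146658] [ 431.35733413 -390.81269225   17.09618687] [ 473.77067246 -363.49174901   24.96412446] 237
cap [ 509.51154488 -412.12824317  166.52591235] [ 496.82958299 -425.34850149  162.04525234] [ 522.09500075 -399.69277263  169.0020817 ] 408
button ((526.9649658203125, -289.0009460449219), 19.438629150390625) 2008 237.26558962709862
[[ 5.12847493e+02 -4.08154429e+02  1.66416510e+02]
 [ 5.11989141e+02 -4.09192319e+02  1.65668411e+02]
 [ 5.11239416e+02 -4.10064787e+02  1.65705668e+02]
 [ 5.10633646e+02 -4.10720767e+02  1.66728318e+02]
 [ 5.09884714e+02 -4.11591814e+02  1.66775631e+02]
 [ 5.09175467e+02 -4.12403260e+02  1.67092961e+02]
 [ 5.08417897e+02 -4.13286369e+02  1.67099990e+02]
 [ 5.07738659e+02 -4.14053063e+02  1.67615090e+02]
 [ 5.06850
[... 890 characters left out ...]
, -354.0, 0.0], [509.0, -370.0, 1.0], [528.0, -386.0, 2.0]], [[479.0, -366.0, 1.0], [498.0, -382.0, -1.0], [518.0, -397.0, 19.0]], [[472.0, -377.0, 21.0], [487.0, -395.0, 0.0], [517.0, -396.0, 108.0]], [[461.0, -388.0, 23.0], [475.0, -408.0, 1.0], [513.0, -400.0, 145.0]], [[444.0, -404.0, 1.0], [464.0, -421.0, 1.0], [509.0, -404.0, 167.0]], [[435.0, -415.0, 14.0], [451.0, -434.0, 0.0], [501.0, -413.0, 167.0]], [[435.0, -420.0, 54.0], [439.0, -448.0, 1.0], [459.0, -465.0, 1.0]], [[433.0, -426.0, 83.0], [430.0, -459.0, 13.0], [447.0, -480.0, 1.0]], [[431.0, -432.0, 109.0], [430.0, -461.0, 55.0], [239.0, -737.0, -758.0]], [[420.0, -443.0, 109.0], [432.0, -461.0, 96.0], [206.0, -775.0, -754.0]]]
```

The wrist picture shows the cap at (335,183), the spacer at (295,163), the tape at (265,22) and the button at (253,78). The spacer is near world (460,-377), and the table edge is at y≈-490, so I'll regrip in the free area in front of the press. Descending onto the bottle now.

Call:
jog_arm(rows=[0.75,-0.95,-5.5,0,0,0,7,0,0,-5.5,0,0,0,7,0,0,-5.5,0,0,0,7,0,0,-4,0,0,0,7,0,0,0,0,0,0,7])

```text
time: 2.08
tool_pos: [512.2, -404.5, 142.6]
ee_rot: [[0.002, 0.653, 0.758], [0.008, 0.758, -0.653], [-1.0, 0.007, -0.004]]
force: [1.7, -0.2, 1.1]
finger_gap: 70.1
```

```bash
python3 st.py; python3 - <<'E'
from h import *
im,d,P=world('side'); cv2.imwrite('pics/s2.png',cv2.resize(im[120:330,240:460],None,fx=2.7,fy=2.7))
E
```

```text
t 2.08 pos [ 512.2 -404.5  142.6] F [ 1.7 -0.2  1.1] gap 70.1
q [ 0.47  0.66  0.22  1.63 -0.18  0.87  0.05]
[[ 0.002  0.653  0.758]
 [ 0.008  0.758 -0.653]
 [-1.     0.007 -0.004]]
```

View pics/s2.png

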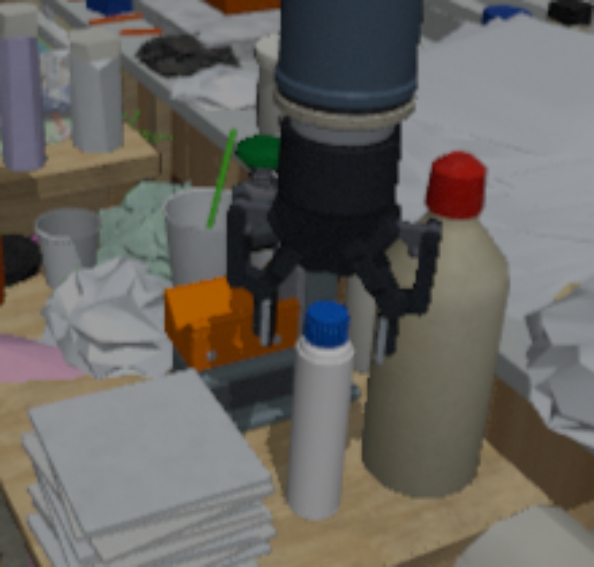

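The fingers straddle the cap, but the tool sits about 10 mm to the +y side of the bottle axis, so I correct that first.

Call:
jog_arm(rows=[-0.45,-1.0,0,0,0,0,7,0,0,0,0,0,0,7])

```text
time: 2.38
tool_pos: [510.1, -417.0, 148.9]
ee_rot: [[0.009, 0.652, 0.758], [0.003, 0.758, -0.652], [-1.0, 0.008, 0.005]]
force: [-0.2, -0.4, -0.2]
finger_gap: 70.1
```

Call:
jog_arm(rows=[-0.3,0.3,-1.2,0,0,0,7,0,0,-1.2,0,0,0,7,0,0,0,0,0,0,7])

```text
time: 2.75
tool_pos: [507.4, -414.2, 125.1]
ee_rot: [[0.011, 0.652, 0.758], [0.001, 0.758, -0.652], [-1.0, 0.009, 0.008]]
force: [0.1, 0.8, 0.6]
finger_gap: 70.3
```

Call:
jog_arm(rows=[0,0,0,0,0,0,4.5,0,0,0,0,0,0,4.0,0,0,0,0,0,0,3.5,0,0,0,0,0,0,3.5,0,0,0,0,0,0,3.5], force=50)

```text
time: 3.38
tool_pos: [507.6, -414.2, 125.3]
ee_rot: [[0.011, 0.652, 0.758], [0.001, 0.758, -0.652], [-1.0, 0.009, 0.008]]
force: [0.1, 1.0, 0.0]
finger_gap: 38.7
```

Call:
jog_arm(rows=[0,0,0,0,0,0,3.0,0,0,2,0,0,0,3.0,0,0,3,0,0,0,3.0])

```text
time: 3.75
tool_pos: [506.4, -413.0, 173.6]
ee_rot: [[0.007, 0.652, 0.758], [0.005, 0.758, -0.652], [-1.0, 0.008, 0.002]]
force: [-0.1, 0.1, -0.9]
finger_gap: 38.8
```

```bash
python3 st.py; python3 - <<'E'
from h import *
im,d,P=world('side'); cv2.imwrite('pics/s3.png',cv2.resize(im[120:330,240:460],None,fx=2.7,fy=2.7))
E
```

```text
t 3.75 pos [ 506.4 -413.   173.6] F [-0.1  0.1 -0.9] gap 38.8
q [ 0.48  0.63  0.23  1.61 -0.18  0.93  0.06]
[[ 0.007  0.652  0.758]
 [ 0.005  0.758 -0.652]
 [-1.     0.008  0.002]]
```

View pics/s3.png

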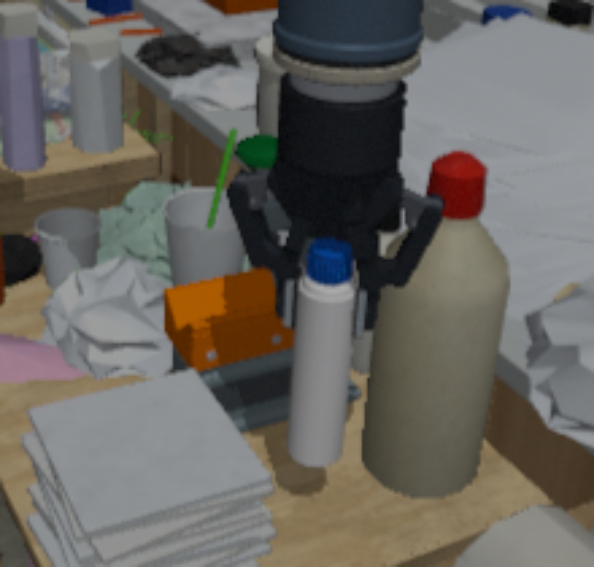

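Call:
jog_arm(rows=[0,0,5,0,0,0,3.0,-2,0,5,0,0,-0.15,3.0,-4.5,1,1,0,0,-0.17,3.0,-4,4,0,0,0,-0.17,3.0,-2,4.5,0,0,0,-0.17,3.0])

```text
time: 4.42
tool_pos: [380.3, -319.8, 290.7]
ee_rot: [[0.014, 0.984, 0.177], [-0.009, 0.177, -0.984], [-1.0, 0.013, 0.011]]
force: [1.3, 1.6, -1.1]
finger_gap: 38.8
```

Call:
jog_arm(rows=[-1,5,0,0,0,-0.1,3.0,0,3,0,0,0,-0.1,3.0,0,0,0,0,0,0,3.0])

```text
time: 4.8
tool_pos: [367.9, -234.7, 290.7]
ee_rot: [[0.014, 0.999, -0.029], [-0.01, -0.028, -1.0], [-1.0, 0.014, 0.009]]
force: [0.7, 0.0, -1.4]
finger_gap: 39.2
```

```bash
python3 st.py; python3 - <<'E'
from h import *
im,d,P=world('scene'); cv2.imwrite('pics/s4.png',cv2.resize(im[80:330,180:460],None,fx=2.3,fy=2.3))
E
```

```text
t 4.8 pos [ 367.9 -234.7  290.7] F [ 0.7  0.  -1.4] gap 39.2
q [ 0.05  0.19  0.49  1.99 -0.11  0.97 -1.  ]
[[ 0.014  0.999 -0.029]
 [-0.01  -0.028 -1.   ]
 [-1.     0.014  0.009]]
```

View pics/s4.png

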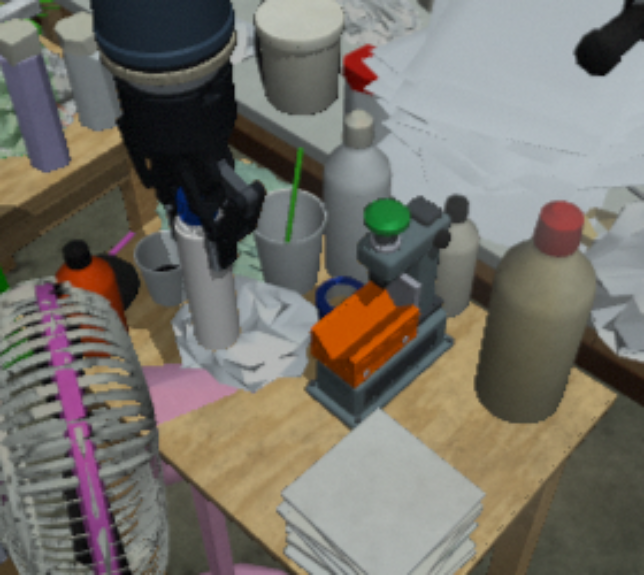

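Call:
jog_arm(rows=[0,0,-5.5,0,0,0,3.0,0,0,-5.5,0,0,0,3.0,0,0,-3,0,0,0,3.0,0,0,-1,0,0,0,3.0,0,0,0,0,0,0,3.0])

```text
time: 5.48
tool_pos: [369.8, -242.4, 138.0]
ee_rot: [[0.02, 0.999, -0.027], [-0.016, -0.026, -1.0], [-1.0, 0.02, 0.016]]
force: [0.1, -0.6, -1.5]
finger_gap: 38.7
```

Call:
jog_arm(rows=[0,0.3,-0.8,0.016,0.02,0,3.0,0,0,-0.3,0,0,0,3.0,0,0,0,0,0,0,3.0])

```text
time: 5.85
tool_pos: [371.5, -240.4, 128.6]
ee_rot: [[0.003, 1.0, -0.026], [-0.001, -0.026, -1.0], [-1.0, 0.003, 0.001]]
force: [0.5, 0.5, -1.6]
finger_gap: 39.1
```

Call:
jog_arm(rows=[0,0,-0.25,0,0,0,3.0,0,0,-0.1,0,0,0,3.0,0,0,0,0,0,0,3.0])

```text
time: 6.22
tool_pos: [371.8, -240.4, 125.5]
ee_rot: [[0.004, 1.0, -0.026], [-0.001, -0.026, -1.0], [-1.0, 0.004, 0.001]]
force: [0.3, 0.3, -0.9]
finger_gap: 38.8
```

Call:
jog_arm(rows=[0,0,-0.05,0,0,0,3.0,0,0,0,0,0,0,4.4,0,0,0,0,0,0,5.5,0,0,0,0,0,0,6.5,0,0,0,0,0,0,6.5])

```text
time: 6.85
tool_pos: [372.1, -240.6, 125.3]
ee_rot: [[0.005, 1.0, -0.026], [-0.002, -0.026, -1.0], [-1.0, 0.005, 0.002]]
force: [-0.4, 0.5, -0.4]
finger_gap: 65.0
```

```bash
python3 st.py; python3 - <<'E'
from h import *
im,d,P=world('scene'); cv2.imwrite('pics/s5.png',cv2.resize(im[80:330,180:460],None,fx=2.3,fy=2.3))
E
```

```text
t 6.85 pos [ 372.1 -240.6  125.3] F [-0.4  0.5 -0.4] gap 65.0
q [ 0.21  0.45  0.37  2.2  -0.31  0.54 -0.79]
[[ 0.005  1.    -0.026]
 [-0.002 -0.026 -1.   ]
 [-1.     0.005  0.002]]
```

View pics/s5.png

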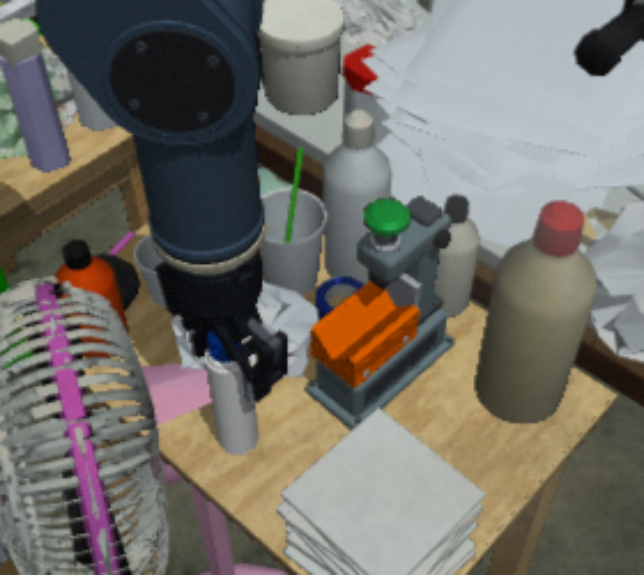

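Call:
jog_arm(rows=[0,0,0,0,0.13,0.026,6.5,0,0,0,0,0.13,0,6.5,0,0,0,0,0.13,0,6.5,0,0,0,0,0,0,6.5])

```text
time: 7.4
tool_pos: [371.5, -241.0, 125.8]
ee_rot: [[-0.385, 0.923, 0.001], [-0.005, -0.001, -1.0], [-0.923, -0.385, 0.005]]
force: [-0.5, -0.7, -0.6]
finger_gap: 64.7
```

Call:
jog_arm(rows=[0,0,0,0,0.1,0,6.5,0,0,0,0,0.06,0,6.5,0,0,0,0,0,0,6.5])

```text
time: 7.78
tool_pos: [369.3, -241.5, 126.0]
ee_rot: [[-0.524, 0.852, -0.001], [-0.003, -0.003, -1.0], [-0.852, -0.524, 0.004]]
force: [1.0, 0.1, 0.3]
finger_gap: 64.9
```

```bash
python3 st.py; python3 - <<'E'
from h import *
im,d,P=world('scene'); cv2.imwrite('pics/s6.png',cv2.resize(im[80:330,180:460],None,fx=2.3,fy=2.3))
im,d,P=world('wrist'); cv2.imwrite('pics/w6.png',im)
E
```

```text
t 7.78 pos [ 369.3 -241.5  126. ] F [1.  0.1 0.3] gap 64.9
q [ 0.02  0.73  0.52  1.85 -0.09  1.13 -1.01]
[[-0.524  0.852 -0.001]
 [-0.003 -0.003 -1.   ]
 [-0.852 -0.524  0.004]]
```

View pics/s6.png

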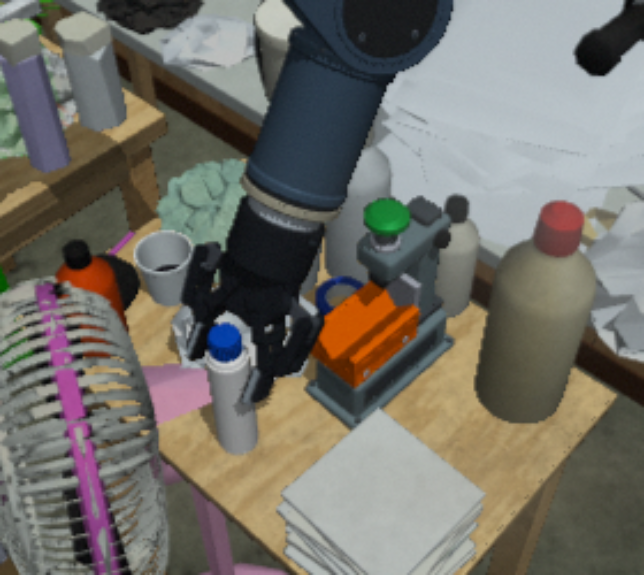

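View pics/w6.png

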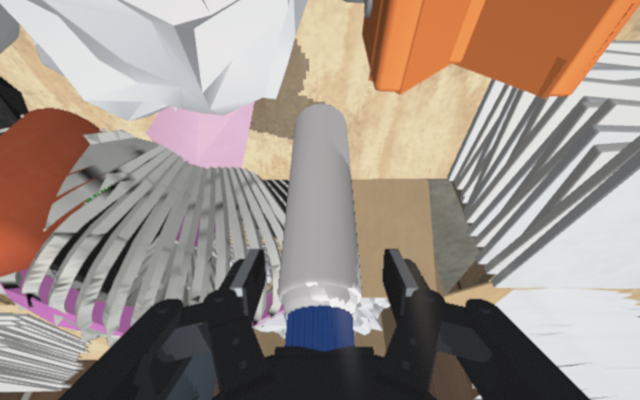

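The bottle stands centred between the tilted fingers, so I close on it.

Call:
jog_arm(rows=[0.3,0.1,0,0,0,0,6.0,0,0,0,0,0,0,4.4,0,0,0,0,0,0,3.5,0,0,0,0,0,0,3.0,0,0,0,0,0,0,3.0], force=70)

```text
time: 8.5
tool_pos: [371.2, -240.9, 127.8]
ee_rot: [[-0.519, 0.855, -0.005], [-0.001, -0.006, -1.0], [-0.855, -0.519, 0.004]]
force: [-0.3, 0.3, -0.2]
finger_gap: 38.8
```

Call:
jog_arm(rows=[0,0,1,0,0,0,3.0,0,0,2,0,0,0,3.0,-2,0,5,0,0,0,3.0,-2,0,5,0,0,0,3.0,0,0,0,0,0,0,3.0])

```text
time: 9.12
tool_pos: [329.6, -241.3, 262.9]
ee_rot: [[-0.519, 0.855, -0.005], [-0.001, -0.007, -1.0], [-0.855, -0.519, 0.005]]
force: [-0.1, -0.8, -3.3]
finger_gap: 38.3
```

```bash
python3 st.py
```

```text
t 9.12 pos [ 329.6 -241.3  262.9] F [-0.1 -0.8 -3.3] gap 38.3
q [-0.03  0.51  0.6   1.81  0.01  1.36 -1.  ]
[[-0.519  0.855 -0.005]
 [-0.001 -0.007 -1.   ]
 [-0.855 -0.519  0.005]]
```

Call:
jog_arm(rows=[0.7,-1.0,1,0,-0.16,0,3.0,0.7,-1.0,1,0,-0.16,0,3.0,0.7,-1.0,1,0,-0.16,0,3.0,0.5,-0.7,0,0,-0.16,0,3.0,0,0,0,0,0,0,3.0])

```text
time: 9.75
tool_pos: [357.6, -278.5, 292.7]
ee_rot: [[0.11, 0.994, -0.006], [-0.004, -0.005, -1.0], [-0.994, 0.11, 0.004]]
force: [0.4, 1.4, -1.3]
finger_gap: 38.4
```

```bash
python3 st.py
```

```text
t 9.75 pos [ 357.6 -278.5  292.7] F [ 0.4  1.4 -1.3] gap 38.4
q [ 0.13  0.18  0.58  2.01 -0.21  0.9  -0.76]
[[ 0.11   0.994 -0.006]
 [-0.004 -0.005 -1.   ]
 [-0.994  0.11   0.004]]
```

Call:
jog_arm(rows=[0,0,0,0,-0.16,0,3.0,0,0,0,0,-0.16,0,3.0,0,0,0,0,-0.16,0,3.0,0,0,0,0,0,0,3.0])

```text
time: 10.25
tool_pos: [361.9, -271.8, 289.4]
ee_rot: [[0.506, 0.862, 0.01], [0.017, 0.002, -1.0], [-0.862, 0.506, -0.013]]
force: [-0.1, -0.3, -1.3]
finger_gap: 38.1
```

```bash
python3 st.py
```

```text
t 10.25 pos [ 361.9 -271.8  289.4] F [-0.1 -0.3 -1.3] gap 38.1
q [ 0.38  0.09  0.5   2.26 -0.84  0.63 -0.05]
[[ 0.506  0.862  0.01 ]
 [ 0.017  0.002 -1.   ]
 [-0.862  0.506 -0.013]]
```

```bash
cat > fk.py <<'E'
import numpy as np, json, itertools
from scipy.spatial.transform import Rotation as Ro
from scipy.optimize import least_squares
L=[json.loads(l) for l in open('log.jsonl') if l.strip()]
q0=[-0.084,0.576,0.025,1.437,-0.015,1.129,-0.057]
Q=np.array([l['qpos'] for l in L]); P=np.array([l['tool_pos'] for l in L]); R=np.array([np.array(l['ee_rot']).reshape(3,3) for l in L])
ax=['z','y','z','y','z','y','z']
def chain(q,S):
    M=np.eye(3); out=[]
    for a,s,x in zip(ax,S,q):
        M=M@Ro.from_euler(a,s*x).as_matrix(); out.append(M)
    return out
if __name__=='__main__':
    res=[]
    for S in itertools.product([1,-1],repeat=7):
        A=[chain(q,S)[-1].T@r for q,r in zip(Q,R)]
        m=np.mean(A,0); U,_,V=np.linalg.svd(m); R0=U@V
        e=np.mean([np.linalg.norm(a-R0) for a in A]); res.append((e,S,R0))
    res.sort(key=lambda t:t[0]); 
    for e,S,R0 in res[:4]: print(e,S); print(R0.round(2).tolist())
    e,S,R0=res[0]
    # positions linear in link vectors t0..t7 ; ridge
    def row(q): 
        C=[np.eye(3)]+chain(q,S); return np.hstack(C)
    A=np.vstack([row(q) for q in Q]); b=P.ravel()
    lam=.05; x=np.linalg.solve(A.T@A+lam*np.eye(24),A.T@b)
    print(x.reshape(8,3).round(1)); print('res',np.abs(A@x-b).max(), len(Q))
E
python3 fk.py
```

```text
5.00081911050256e-16 (-1, 1, -1, 1, -1, 1, -1)
[[-0.0, 0.0, -1.0], [-0.0, 1.0, 0.0], [1.0, 0.0, -0.0]]
0.35765677909756854 (1, 1, 1, 1, -1, 1, -1)
[[-0.17, -0.94, -0.29], [-0.2, 0.33, -0.92], [0.96, -0.1, -0.25]]
0.4377047795689385 (1, 1, 1, 1, 1, 1, -1)
[[-0.01, -1.0, -0.04], [0.0, 0.04, -1.0], [1.0, -0.01, 0.0]]
0.47669097926256904 (-1, 1, -1, 1, 1, 1, -1)
[[0.05, -0.29, -0.96], [0.26, 0.93, -0.27], [0.97, -0.23, 0.12]]
[[ 1.000e-01 -5.560e+01  1.233e+02]
 [ 6.900e+00  4.560e+01  1.233e+02]
 [ 7.000e+01  4.560e+01  1.957e+02]
 [ 2.910e+01 -1.990e+01  1.957e+02]
 [-9.610e+01 -1.990e+01  1.550e+02]
 [ 5.630e+01 -1.180e+01  1.550e+02]
 [-1.290e+01 -1.180e+01  9.010e+01]
 [-3.740e+01 -3.070e+01  9.010e+01]]
res 21.03388685399949 9
```

```bash
cat > fk2.py <<'E'
from fk import *
S=(-1,1,-1,1,-1,1,-1); R0=np.array([[0,0,-1],[0,1,0],[1,0,0.]])
idx=[(1,1),(1,2),(2,0),(2,2),(3,0),(3,1),(4,0),(4,2),(5,0),(5,1),(6,0),(6,2)]
def fit(idx,lam=1e-3):
    cols=[3*i+j for i,j in idx]
    A=np.vstack([np.hstack([np.eye(3)]+chain(q,S)) for q in Q])[:,cols]; b=P.ravel()
    x=np.linalg.solve(A.T@A+lam*np.eye(len(cols)),A.T@b); t=np.zeros(24); t[cols]=x
    return t,np.abs(A@x-b).max()
if __name__=='__main__':
    for ii in [idx,[(1,1),(1,2),(2,2),(3,0),(3,1),(4,0),(4,2),(5,1),(6,2)],[(1,1),(1,2),(2,2),(3,0),(3,1),(4,0),(4,2),(5,1),(5,0),(6,0),(6,2)],[(1,1),(1,2),(2,2),(3,1),(4,2),(5,1),(6,2)]]:
        t,e=fit(ii); print(len(ii),e); print(t.reshape(8,3).round(1).tolist())
E
python3 fk2.py
```

```text
12 2.2305507660886406
[[0.0, 0.0, 0.0], [0.0, 19.7, 268.2], [14.0, 0.0, 558.9], [1.4, -66.4, 0.0], [-22.0, 0.0, 389.7], [17.3, -1.6, 0.0], [-8.1, 0.0, 317.6], [0.0, 0.0, 0.0]]
9 0.7452149439890263
[[0.0, 0.0, 0.0], [0.0, -8.6, 267.3], [0.0, 0.0, 581.6], [4.6, -35.8, 0.0], [-1.8, 0.0, 390.2], [0.0, -1.2, 0.0], [0.0, 0.0, 335.5], [0.0, 0.0, 0.0]]
11 1.3085879707930985
[[0.0, 0.0, 0.0], [0.0, -1.2, 266.0], [0.0, 0.0, 576.3], [5.8, -42.7, 0.0], [-9.7, 0.0, 389.5], [7.4, -1.5, 0.0], [-3.5, 0.0, 330.4], [0.0, 0.0, 0.0]]
7 0.45692691631563775
[[0.0, 0.0, 0.0], [0.0, -15.0, 266.5], [0.0, 0.0, 586.2], [0.0, -31.8, 0.0], [0.0, 0.0, 391.5], [0.0, 0.1, 0.0], [0.0, 0.0, 337.9], [0.0, 0.0, 0.0]]
```

```bash
cat > ik.py <<'E'
from fk2 import *
t,_=fit([(1,1),(1,2),(2,2),(3,1),(4,2),(6,2)],1e-6); t=t.reshape(8,3)
lo=np.array([-2.76,-0.34,-1.52,0.19,-1.09,0.17,-2.82])+.04; hi=np.array([2.76,2.15,1.57,2.46,4.23,1.99,2.82])-.04
def fk(q,full=False):
    C=[np.eye(3)]+chain(q,S); pts=np.cumsum([c@v for c,v in zip(C,t)],0)
    return (pts,C[-1]@R0) if full else (pts[-1],C[-1]@R0)
def ik(p,Rt,q0=None,n=40,seed=0,tol=2e-3):
    rng=np.random.default_rng(seed); sols=[]
    for k in range(n):
        g=np.clip(q0,lo+1e-3,hi-1e-3) if (k==0 and q0 is not None) else rng.uniform(lo,hi)
        def f(q):
            pp,RR=fk(q); return np.r_[(pp-p)/300,Ro.from_matrix(RR.T@Rt).as_rotvec(),1e-4*(q-(q0 if q0 is not None else g))]
        s=least_squares(f,g,bounds=(lo,hi),max_nfev=80)
        e=np.linalg.norm(s.fun[:6])
        if e<tol: sols.append((np.abs(s.x-(q0 if q0 is not None else g)).max(),s.x))
    return sorted(sols,key=lambda a:a[0])
def Rtool(d,b=(1,0,0),flip=1):
    d=np.array(d,float); d/=np.linalg.norm(d); z=np.cross(d,b); 
    z/=np.linalg.norm(z); z*=flip; return np.c_[d,np.cross(z,d),z]
E
cat > t1.py <<'E'
from ik import *
print(t.round(1).tolist())
qc=np.array(L[-1]['qpos'])
yaw=Ro.from_euler('z',-.035).as_matrix()
Rf=yaw@np.array([[.855,.519,0],[0,0,-1],[-.519,.855,0]])
print(Rf.round(2))
for p in [(365,-284,240),(365,-284,118),(420,-286,115)]:
    s=ik(np.array(p,float),Rf,qc,n=30); print(p,len(s)); 
    for d,q in s[:3]: print(q.round(2),fk(q,1)[0][[2,4,5]].round(0).tolist())
E
python3 t1.py
```

```text
[[0.0, 0.0, 0.0], [0.0, -14.8, 266.7], [0.0, 0.0, 587.2], [0.0, -32.0, 0.0], [0.0, 0.0, 391.4], [0.0, 0.0, 0.0], [0.0, 0.0, 339.1], [0.0, 0.0, 0.0]]
[[ 0.85  0.52 -0.03]
 [-0.03 -0.02 -1.  ]
 [-0.52  0.86  0.  ]]
(365, -284, 240) 0
(365, -284, 118) 0
(420, -286, 115) 0
```

```bash
cat > t2.py <<'E'
from ik import *
qc=np.array(L[-1]['qpos'])
def pose(bz,d,sig):
    # tool x=d, bottle z has tool comps (cos, sig*sin, 0)
    bz=np.array(bz,float); d=np.array(d,float); y=sig*(bz-bz@d*d); y/=np.linalg.norm(y); return np.c_[d,y,np.cross(d,y)]
bzF=-np.array([np.cos(.035),-np.sin(.035),0])
ex=-bzF; ey=np.array([np.sin(.035),np.cos(.035),0]); ez=np.array([0,0,1.])
if __name__=='__main__':
  for sig in (1,-1):
    for c in (.1,.3,.5,.6,.7,.8):
        s=np.sqrt(1-c*c); out=[]
        for ph in np.arange(-80,81,20):   # around X axis: 0 = straight down, + = pointing +y
            f=np.radians(ph); d=c*ex+s*(np.sin(f)*ey-np.cos(f)*ez)
            R=pose(bzF,d,sig)
            a=ik(np.array([420,-286,115.]),R,qc,n=8); 
            b=ik(np.array([368,-284,150.]),R,a[0][1],n=4) if a else []
            out.append(f'{ph}:'+('OK' if b else 'f' if a else '-'))
        print(sig,c,out,flush=True)
E
time python3 t2.py
```

```text
1 0.1 ['-80:f', '-60:f', '-40:f', '-20:OK', '0:OK', '20:OK', '40:OK', '60:OK', '80:OK']
1 0.3 ['-80:-', '-60:-', '-40:-', '-20:f', '0:OK', '20:OK', '40:OK', '60:OK', '80:OK']
1 0.5 ['-80:-', '-60:-', '-40:-', '-20:-', '0:OK', '20:OK', '40:OK', '60:OK', '80:OK']
1 0.6 ['-80:-', '-60:-', '-40:-', '-20:-', '0:-', '20:OK', '40:OK', '60:OK', '80:OK']
1 0.7 ['-80:-', '-60:-', '-40:-', '-20:-', '0:-', '20:OK', '40:OK', '60:OK', '80:OK']
1 0.8 ['-80:-', '-60:-', '-40:-', '-20:-', '0:-', '20:-', '40:OK', '60:OK', '80:OK']
-1 0.1 ['-80:-', '-60:-', '-40:-', '-20:OK', '0:OK', '20:OK', '40:OK', '60:OK', '80:OK']
-1 0.3 ['-80:-', '-60:-', '-40:-', '-20:f', '0:OK', '20:OK', '40:OK', '60:OK', '80:OK']
-1 0.5 ['-80:-', '-60:-', '-40:-', '-20:-', '0:OK', '20:OK', '40:OK', '60:OK', '80:OK']
-1 0.6 ['-80:-', '-60:-', '-40:-', '-20:-', '0:-', '20:OK', '40:OK', '60:OK', '80:OK']
-1 0.7 ['-80:-', '-60:-', '-40:-', '-20:-', '0:-', '20:OK', '40:OK', '60:OK', '80:OK']
-1 0.8 ['-80:-', '-60:-', '-40:-', '-20:-', '0:-', '20:-', '40:OK', '60:OK', '80:OK']
real	3m18.774s
user	3m15.831s
sys	0m0.270s
```

```bash
cat > t3.py <<'E'
from t2 import *
c=.855; s=np.sqrt(1-c*c)
for ph in (30,40,50):
    f=np.radians(ph); d=c*ex+s*(np.sin(f)*ey-np.cos(f)*ez); R=pose(bzF,d,-1)
    A=ik(np.array([420,-286,115.]),R,qc,n=16)
    print(ph,len(A))
    for dd,q in A[:3]:
        B=ik(np.array([365,-284,150.]),R,q,n=1); C=ik(np.array([365,-284,240.]),R,q,n=1)
        print(q.round(2),'pre',[b[1].round(2).tolist() for b in B],'hi',[b[1].round(2).tolist() for b in C]); print(fk(q,1)[0][[2,4,5]].round(0).tolist())
E
python3 t3.py
```

```text
30 3
[ 1.84  1.19 -1.23  2.42  3.22  0.22  2.34] pre [] hi []
[[-160.0, -522.0, 483.0], [127.0, -364.0, 267.0], [127.0, -364.0, 267.0]]
[ 1.74  1.06 -1.01  2.42  3.96  0.36  1.6 ] pre [] hi []
[[-102.0, -502.0, 555.0], [127.0, -364.0, 267.0], [127.0, -364.0, 267.0]]
[ 1.73  1.05 -0.99  2.42  3.99  0.37  1.57] pre [] hi []
[[-97.0, -500.0, 559.0], [127.0, -364.0, 267.0], [127.0, -364.0, 267.0]]
40 2
[ 1.94  1.44 -1.48  2.35  1.78  0.26 -2.6 ] pre [] hi []
[[-225.0, -537.0, 342.0], [126.0, -389.0, 250.0], [126.0, -389.0, 250.0]]
[ 1.94  1.44 -1.48  2.35  1.78  0.26 -2.6 ] pre [] hi []
[[-225.0, -537.0, 342.0], [126.0, -389.0, 250.0], [126.0, -389.0, 250.0]]
50 2
[ 1.96  1.49 -1.46  2.3   1.27  0.21 -2.19] pre [[2.09, 1.4, -1.48, 2.34, 0.75, 0.22, -1.72]] hi [[2.11, 1.13, -1.48, 2.32, -0.32, 0.25, -0.82]]
[[-236.0, -536.0, 315.0], [126.0, -410.0, 228.0], [126.0, -410.0, 228.0]]
[ 1.96  1.49 -1.46  2.3   1.27  0.21 -2.19] pre [[2.09, 1.4, -1.48, 2.34, 0.75, 0.22, -1.72]] hi [[2.11, 1.13, -1.48, 2.32, -0.32, 0.25, -0.82]]
[[-236.0, -536.0, 315.0], [126.0, -410.0, 228.0], [126.0, -410.0, 228.0]]
```

```bash
cat > t4.py <<'E'
from t2 import *
import pickle,sys
from multiprocessing import Pool
def fin(a):
    sig,c,ph=a; s=np.sqrt(1-c*c); f=np.radians(ph); d=c*ex+s*(np.sin(f)*ey-np.cos(f)*ez); R=pose(bzF,d,sig)
    A=[q for _,q in ik(np.array([420,-286,115.]),R,qc,n=12)]; out=[]
    for q in A:
        B=ik(np.array([365,-284,150.]),R,q,n=1)
        if B and np.abs(B[0][1]-q).max()<.6: out.append((q,B[0][1]))
    return a,out
def ini(a):
    site,sig,c,az=a; s=np.sqrt(1-c*c); f=np.radians(az); d=np.array([s*np.cos(f),s*np.sin(f),-c]); R=pose([0,0,1],d,sig)
    return a,[q for _,q in ik(np.array([*site,127.]),R,qc,n=8)]
if __name__=='__main__':
    import os
    with Pool(os.cpu_count()) as p:
        F=p.map(fin,[(s,c,ph) for s in (1,-1) for c in (.35,.5) for ph in (0,15,30)],chunksize=1)
        I=p.map(ini,[(site,s,c,az) for site in [(380,-290),(370,-240),(470,-440)] for s in (1,-1) for c in (.35,.5) for az in range(-180,180,30)],chunksize=1)
    pickle.dump((F,I),open('fi.pkl','wb'))
    res=[]
    for a,qs in F: print('F',a,len(qs))
    for ai,qi in I:
        best=None
        for af,qf in F:
            if af[:2]!=ai[1:3]: continue
            for q in qi:
                for g,h in qf:
                    m=np.abs(q-h).max()
                    if best is None or m<best[0]: best=(m,ai,af,q,h,g)
        if best: res.append(best)
    res.sort(key=lambda r:r[0])
    for r_ in res[:14]: print(round(r_[0],2),r_[1],r_[2],r_[3].round(2),r_[4].round(2),r_[5].round(2))
E
nproc; time timeout 560 python3 t4.py
```

```text
4
F (1, 0.35, 0) 5
F (1, 0.35, 15) 5
F (1, 0.35, 30) 5
F (1, 0.5, 0) 5
F (1, 0.5, 15) 6
F (1, 0.5, 30) 4
F (-1, 0.35, 0) 4
F (-1, 0.35, 15) 8
F (-1, 0.35, 30) 8
F (-1, 0.5, 0) 4
F (-1, 0.5, 15) 7
F (-1, 0.5, 30) 8
0.85 ((380, -290), -1, 0.35, -180) (-1, 0.35, 30) [-0.05  1.26  0.85  1.43 -0.07  1.72 -0.75] [ 0.78  0.57  0.3   2.09 -0.91  1.01  0.05] [ 0.72  0.66  0.25  2.04 -0.99  0.96  0.04]
0.89 ((370, -240), -1, 0.35, -180) (-1, 0.35, 30) [-0.11  1.21  0.79  1.52 -0.07  1.7  -0.83] [ 0.78  0.57  0.3   2.09 -0.91  1.01  0.05] [ 0.72  0.66  0.25  2.04 -0.99  0.96  0.04]
0.9 ((370, -240), 1, 0.35, 60) (1, 0.35, 15) [ 1.14  0.91 -0.06  2.   -0.92  1.31  1.34] [ 1.47  0.54 -0.87  2.19 -0.04  0.45  2.23] [ 1.35  0.64 -0.84  2.14  0.14  0.38  2.02]
0.92 ((370, -240), -1, 0.35, 60) (-1, 0.35, 15) [ 1.15  0.91 -0.09  1.99 -0.91  1.3  -1.82] [ 1.47  0.54 -0.86  2.19 -0.05  0.45 -0.9 ] [ 1.31  0.63 -0.79  2.14  0.04  0.38 -1.02]
0.93 ((380, -290), 1, 0.5, 90) (1, 0.5, 15) [ 1.49  1.22 -1.17  1.58  0.13  1.43  0.36] [ 1.83  0.88 -1.48  2.28  0.94  0.51  1.26] [ 1.67  0.96 -1.41  2.24  1.16  0
[... 959 characters left out ...]
 0.94 -0.26  1.6  -0.43  1.49 -2.08] [ 1.8   0.86 -1.24  2.16  0.18  0.51 -1.13] [ 1.67  0.94 -1.19  2.11  0.32  0.44 -1.28]
0.99 ((370, -240), 1, 0.35, 90) (1, 0.35, 15) [ 1.35  1.11 -0.78  1.67 -0.22  1.4   0.73] [ 1.65  0.68 -1.2   2.18  0.45  0.53  1.72] [ 1.5   0.77 -1.14  2.13  0.64  0.5   1.51]
0.99 ((380, -290), 1, 0.35, 90) (1, 0.35, 30) [ 1.09  1.03 -0.26  1.53 -0.47  1.62  1.08] [ 1.72  0.86 -1.25  2.06  0.27  0.72  1.88] [ 1.59  0.94 -1.2   2.    0.37  0.67  1.76]
0.99 ((370, -240), -1, 0.5, 60) (-1, 0.5, 30) [ 1.36  0.85 -0.47  2.02 -0.7   0.99 -2.13] [ 1.8   0.86 -1.24  2.16  0.18  0.51 -1.13] [ 1.67  0.94 -1.19  2.11  0.32  0.44 -1.28]
real	1m1.158s
user	3m57.123s
sys	0m0.257s
```

```bash
cat > t5.py <<'E'
from t4 import *
def path(site,c,az,ph,sig=-1):
    s=np.sqrt(1-c*c); f=np.radians(az); d=np.array([s*np.cos(f),s*np.sin(f),-c]); Ri=pose([0,0,1],d,sig)
    f=np.radians(ph); d=c*ex+s*(np.sin(f)*ey-np.cos(f)*ez); Rf=pose(bzF,d,sig)
    q=qc; Q_=[]
    I=ik(np.array([*site,127.]),Ri,qc,n=4)
    if not I: return None
    best=None
    for _,q in I[:3]:
        Q_=[q]; ok=True
        a=ik(np.array([site[0],site[1],270.]),Ri,q,n=1)
        if not a: continue
        q=a[0][1]; Q_.append(q)
        W=Ro.from_matrix(Rf@Ri.T).as_rotvec()
        for k in np.linspace(0,1,9)[1:]:
            p=(1-k)*np.array([site[0],site[1],270.])+k*np.array([365,-284,270.])
            a=ik(p,Ro.from_rotvec(W*k).as_matrix()@Ri,q,n=1)
            if not a: ok=False;break
            q=a[0][1]; Q_.append(q)
        if not ok: continue
        for p in [(365,-284,200.),(365,-284,118),(395,-285,115),(420,-286,115)]:
            a=ik(np.array(p,float),Rf,q,n=1)
            if not a: ok=False;break
            q=a[0][1]; Q_.append(q)
        if ok:
            Q_=np.array(Q_); st=np.abs(np.diff(Q_,axis=0)).max(); mg=np.minimum(Q_-lo,hi-Q_).min()
            if best is None or st<best[0]: best=(st,mg,np.linalg.norm(W),Q_)
    return best
def job(a): return a,path(*a)
if __name__=='__main__':
    import os
    jobs=[(site,c,az,ph) for site in [(370,-240)] for c in (.2,.35,.5) for az in (180,-150,-120,-90,-60) for ph in (0,20,40)]
    with Pool(4) as p: R_=p.map(job,jobs,chunksize=1)
    for a,b in sorted([x for x in R_ if x[1]],key=lambda x:x[1][0])[:16]:
        print(a,[round(float(v),2) for v in b[:3]],b[3][0].round(2),b[3][-1].round(2))
E
time timeout 570 python3 t5.py
```

```text
((370, -240), 0.2, -150, 20) [0.2, 0.24, 1.76] [-0.3   1.18  0.62  1.71  0.29  1.46 -0.93] [ 0.55  0.6   0.33  2.02 -0.81  0.84 -0.17]
((370, -240), 0.2, -150, 40) [0.2, 0.22, 1.92] [-0.08  1.07  0.21  1.7   0.48  1.61 -1.23] [ 0.85  0.74  0.05  1.84 -0.71  1.12 -0.27]
((370, -240), 0.2, 180, 20) [0.2, 0.03, 1.61] [-0.12  1.31  0.82  1.47 -0.04  1.8  -0.78] [ 0.36  0.67  0.64  2.02 -0.97  0.99  0.01]
((370, -240), 0.2, 180, 40) [0.2, 0.03, 1.7] [-0.12  1.31  0.82  1.47 -0.04  1.8  -0.78] [ 0.61  0.8   0.46  1.85 -0.9   1.3  -0.05]
((370, -240), 0.35, 180, 40) [0.21, 0.05, 1.7] [-0.11  1.21  0.79  1.52 -0.07  1.7  -0.83] [ 0.73  0.76  0.34  1.96 -1.    1.19  0.04]
((370, -240), 0.35, -150, 40) [0.22, 0.19, 1.92] [-0.04  0.98  0.15  1.74  0.48  1.52 -1.24] [ 0.95  0.72 -0.01  1.95 -0.86  1.02 -0.13]
((370, -240), 0.35, -150, 20) [0.22, 0.05, 1.76] [-0.29  1.09  0.62  1.75  0.25  1.36 -0.9 ] [ 0.71  0.57  0.17  2.12 -0.99  0.72  0.03]
((370, -240), 0.2, -150, 0) [0.25, 0.1, 1.65] [-0.08  1.07  0.21  1.7   0.48  1.61 -1.23] [ 0.49  0.47  0.11  2.18 -0.47  0.35 -0.59]
((370, -240), 0.5, -
[... 407 characters left out ...]
120, 0) [0.25, 0.12, 1.84] [-0.4   1.05  0.35  2.04  0.74  1.21 -1.3 ] [ 0.43  0.48  0.21  2.19 -0.59  0.37 -0.46]
((370, -240), 0.35, -120, 40) [0.25, 0.08, 2.22] [-0.59  1.08  0.73  2.08  0.49  0.89 -0.93] [ 0.78  0.74  0.26  1.95 -0.97  1.15  0.01]
((370, -240), 0.35, 180, 20) [0.25, 0.0, 1.61] [-0.11  1.21  0.79  1.52 -0.07  1.7  -0.83] [ 0.63  0.59  0.29  2.12 -1.04  0.78  0.09]
((370, -240), 0.35, -120, 20) [0.27, 0.23, 2.02] [-0.03  0.9  -0.18  2.06  0.9   1.44 -1.51] [ 1.    0.57 -0.25  2.11 -0.72  0.56 -0.25]
((370, -240), 0.5, -150, 20) [0.27, 0.0, 1.76] [ 0.04  0.88  0.06  1.79  0.49  1.43 -1.27] [ 1.19  0.6  -0.43  2.21 -1.05  0.43  0.12]
real	0m50.180s
user	3m0.492s
sys	0m0.174s
```

The present grasp can't reach the lay-in pose within the joint limits: the kinematic model I fitted from the logged poses shows q5 and q6 run out. A flatter tool, about 19° below horizontal when gripping and coming from the +x/+y side, is reachable with margin. I set the bottle upright again and regrip that way.

Call:
jog_arm(rows=[0.2,0.8,0,0,0.16,0,3.0,0.2,0.8,0,0,0.16,0,3.0,0.2,0.8,-1,0,0.16,0,3.0,0.2,0.8,-2,0,0.16,0,3.0,0,0,-2,0,0.16,0,3.0])

```text
time: 10.88
tool_pos: [373.6, -243.7, 240.1]
ee_rot: [[-0.234, 0.972, -0.006], [0.005, -0.005, -1.0], [-0.972, -0.234, -0.004]]
force: [1.1, -1.0, -1.2]
finger_gap: 38.9
```

Call:
jog_arm(rows=[0,0,-2,0,0.16,0,3.0,0,0,-2,0,0.06,0,3.0,0,0,0,0,0,0,3.0])

```text
time: 11.25
tool_pos: [380.2, -245.2, 197.5]
ee_rot: [[-0.464, 0.886, 0.002], [-0.022, -0.01, -1.0], [-0.886, -0.464, 0.024]]
force: [0.4, -0.2, -0.4]
finger_gap: 38.4
```

```bash
python3 st.py
```

```text
t 11.25 pos [ 380.2 -245.2  197.5] F [ 0.4 -0.2 -0.4] gap 38.4
q [ 0.01  0.6   0.53  1.81 -0.04  1.22 -1.04]
[[-0.464  0.886  0.002]
 [-0.022 -0.01  -1.   ]
 [-0.886 -0.464  0.024]]
```

```bash
cat > rv.py <<'E'
# usage: rv.py px py pz  R(9) -> shift cm, rotvec
import sys; from h import *
from scipy.spatial.transform import Rotation as Ro
def delta(p,R):
    o=r.get_obs(); R=np.array(R,float).reshape(3,3); U,_,V=np.linalg.svd(R); R=U@V
    w=Ro.from_matrix(R@np.array(o['ee_rot']).reshape(3,3).T).as_rotvec()
    print('shift cm',np.round((np.array(p)-o['tool_pos'])/10,2),'rot',np.round(w,3))
if __name__=='__main__':
    a=[float(x) for x in sys.argv[1:]]; delta(a[:3],a[3:])
E
python3 rv.py 372 -242 150 -.519 .855 -.005 -.001 -.007 -1 -.855 -.519 .005
```

```text
shift cm [-0.82  0.32 -4.75] rot [ 0.02   0.063 -0.008]
```

Call:
jog_arm(rows=[-0.4,0.15,-2,0.02,0.063,-0.008,3.0,-0.4,0.15,-2.0,0,0,0,3.0,0,0,-0.5,0,0,0,3.0,0,0,0,0,0,0,3.0])

```text
time: 11.75
tool_pos: [375.4, -245.2, 155.8]
ee_rot: [[-0.52, 0.854, -0.004], [-0.018, -0.016, -1.0], [-0.854, -0.52, 0.024]]
force: [-0.6, -0.4, -1.0]
finger_gap: 38.7
```

```bash
python3 rv.py 372 -242 129.5 -.519 .855 -.005 -.001 -.007 -1 -.855 -.519 .005;python3 - <<'E'
from h import *
im,d,P=world('side'); cv2.imwrite('pics/s7.png',cv2.resize(im[120:330,240:460],None,fx=2.7,fy=2.7))
E
```

```text
shift cm [-0.34  0.32 -2.63] rot [ 0.019 -0.001 -0.001]
```

View pics/s7.png

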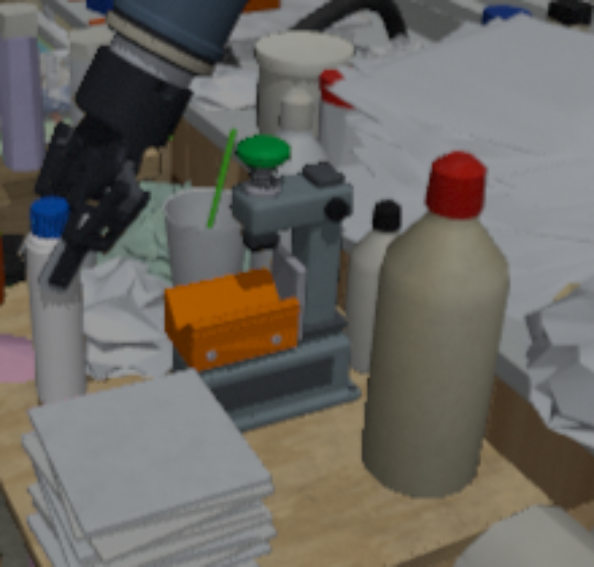

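The bottle hangs upright at the left of the picture, with its cap at (50,215). Lowering it.

Call:
jog_arm(rows=[-0.1,0.1,-1.2,0.022,0,0,3.0,0,0,-0.9,0,0,0,3.0,0,0,-0.3,0,0,0,3.0,0,0,0,0,0,0,3.0])

```text
time: 12.3
tool_pos: [374.8, -244.9, 131.7]
ee_rot: [[-0.517, 0.856, -0.005], [0.001, -0.005, -1.0], [-0.856, -0.517, 0.002]]
force: [0.7, -0.7, -0.7]
finger_gap: 38.0
```

```bash
python3 rv.py 374 -244 128 -.519 .855 -.005 -.001 -.007 -1 -.855 -.519 .005; python3 st.py
```

```text
shift cm [-0.08  0.09 -0.37] rot [-0.003  0.002 -0.001]
t 12.3 pos [ 374.8 -244.9  131.7] F [ 0.7 -0.7 -0.7] gap 38.0
q [ 0.04  0.72  0.5   1.83 -0.07  1.14 -1.02]
[[-0.517  0.856 -0.005]
 [ 0.001 -0.005 -1.   ]
 [-0.856 -0.517  0.002]]
```

Call:
jog_arm(rows=[0,0,-0.35,0,0,0,3.0,0,0,-0.1,0,0,0,3.0,0,0,0,0,0,0,3.0])

```text
time: 12.68
tool_pos: [374.9, -245.0, 127.9]
ee_rot: [[-0.517, 0.856, -0.005], [0.001, -0.005, -1.0], [-0.856, -0.517, 0.002]]
force: [-0.2, 0.5, -2.0]
finger_gap: 38.4
```

Call:
jog_arm(rows=[0,0,-0.1,0,0,0,3.0,0,0,0,0,0,0,4.2,0,0,0,0,0,0,5.5,0,0,0,0,0,0,7.0,0,0,0,0,0,0,7.0])

```text
time: 13.3
tool_pos: [374.8, -245.0, 127.6]
ee_rot: [[-0.518, 0.856, -0.005], [0.001, -0.005, -1.0], [-0.856, -0.518, 0.002]]
force: [-0.6, -0.3, -0.4]
finger_gap: 69.8
```

```bash
python3 st.py; python3 - <<'E'
from h import *
im,d,P=world('side'); cv2.imwrite('pics/s8.png',cv2.resize(im[120:330,240:460],None,fx=2.7,fy=2.7))
hsv=cv2.cvtColor(im,cv2.COLOR_BGR2HSV)
m=(hsv[...,0]>98)&(hsv[...,0]<122)&(hsv[...,1]>120)&(P[...,2]>140)&(P[...,2]<172)&(P[...,0]>340)&(P[...,0]<410)&(P[...,1]<-200)&(P[...,1]>-290)
q=P[m]; print(q.min(0),q.max(0),len(q))
E
```

```text
t 13.3 pos [ 374.8 -245.   127.6] F [-0.6 -0.3 -0.4] gap 69.8
q [ 0.04  0.73  0.49  1.83 -0.08  1.14 -1.02]
[[-0.518  0.856 -0.005]
 [ 0.001 -0.005 -1.   ]
 [-0.856 -0.518  0.002]]
[ 359.602563   -261.00813465  146.66553074] [ 396.74273434 -202.77230768  166.60848851] 206
```

View pics/s8.png

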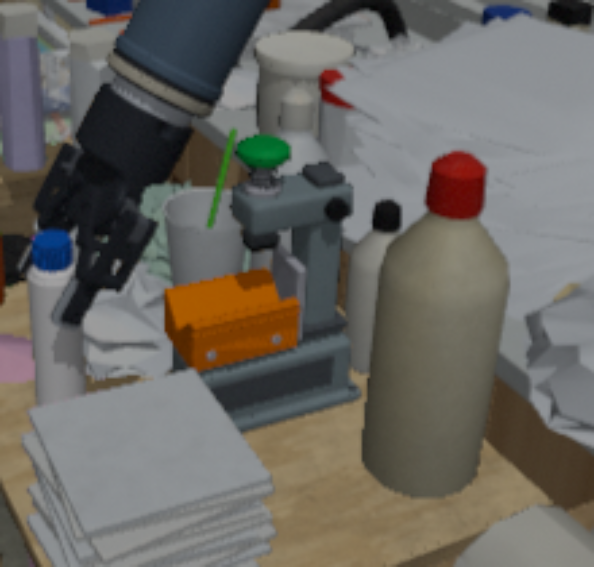

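Bottle stands free at about (375,-246). Turning the open gripper about it.

Call:
jog_arm(rows=[0,0,0,0,0,0.15,7,0,0,0,0,0,0.15,7,0,0,0,0,0,0.15,7,0,0,0,0,0,0.15,7,0,0,0,0,0,0,7])

```text
time: 13.98
tool_pos: [375.0, -245.5, 127.3]
ee_rot: [[-0.423, 0.701, 0.574], [-0.299, 0.49, -0.819], [-0.856, -0.518, 0.002]]
force: [-0.2, -0.1, -0.4]
finger_gap: 70.2
```

```bash
python3 st.py; cat > t6.py <<'E'
from t2 import *
import sys; from rv import delta
c,az=[float(v) for v in sys.argv[1:3]]; p=[float(v) for v in sys.argv[3:6]]
s=np.sqrt(1-c*c); f=np.radians(az); d=np.array([s*np.cos(f),s*np.sin(f),-c]); R=pose([0,0,1],d,-1); print(R.round(3)); delta(p,R)
E
python3 t6.py .32 -125 375 -245 128
```

```text
t 13.97 pos [ 375.  -245.5  127.3] F [-0.2 -0.1 -0.4] gap 70.2
q [-0.1   0.65  0.44  2.    0.21  0.89 -0.82]
[[-0.423  0.701  0.574]
 [-0.299  0.49  -0.819]
 [-0.856 -0.518  0.002]]
[[-0.543  0.184  0.819]
 [-0.776  0.262 -0.574]
 [-0.32  -0.947  0.   ]]
shift cm [-0.    0.05  0.07] rot [-0.497  0.499  0.333]
```

Call:
jog_arm(rows=[0,0,0,-0.1,0.1,0.067,7,0,0,0,-0.1,0.1,0.067,7,0,0,0,-0.1,0.1,0.067,7,0,0,0,0,0,0,7])

```text
time: 14.48
tool_pos: [376.4, -247.8, 128.3]
ee_rot: [[-0.551, 0.411, 0.726], [-0.619, 0.383, -0.686], [-0.56, -0.827, 0.044]]
force: [-1.3, -1.3, 0.4]
finger_gap: 69.9
```

```bash
python3 st.py; python3 t6.py .32 -125 375 -245 126;python3 - <<'E'
from h import *
im,d,P=world('scene'); cv2.imwrite('pics/s9.png',cv2.resize(im[80:330,180:460],None,fx=2.3,fy=2.3))
E
```

```text
t 14.47 pos [ 376.4 -247.8  128.3] F [-1.3 -1.3  0.4] gap 69.9
q [-0.35  0.88  0.54  1.98  0.43  1.02 -0.98]
[[-0.551  0.411  0.726]
 [-0.619  0.383 -0.686]
 [-0.56  -0.827  0.044]]
[[-0.543  0.184  0.819]
 [-0.776  0.262 -0.574]
 [-0.32  -0.947  0.   ]]
shift cm [-0.14  0.28 -0.23] rot [-0.181  0.204  0.139]
```

View pics/s9.png

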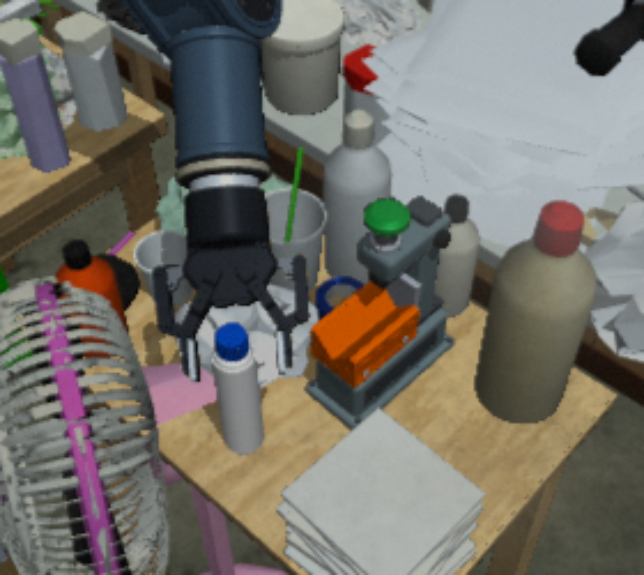

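Call:
jog_arm(rows=[-0.1,0.2,-0.1,-0.09,0.1,0.07,7,0,0.1,-0.1,-0.09,0.1,0.07,7,0,0,0,0,0,0,7])

```text
time: 14.9
tool_pos: [373.9, -249.8, 130.0]
ee_rot: [[-0.549, 0.204, 0.811], [-0.768, 0.26, -0.585], [-0.33, -0.944, 0.014]]
force: [-0.2, -0.4, -0.3]
finger_gap: 69.9
```

```bash
python3 st.py; python3 t6.py .32 -125 375 -245 126;python3 - <<'E'
from h import *
im,d,P=world('side'); cv2.imwrite('pics/s10.png',cv2.resize(im[120:330,180:400],None,fx=2.7,fy=2.7))
im,d,P=world('wrist'); cv2.imwrite('pics/w10.png',im)
E
```

```text
t 14.9 pos [ 373.9 -249.8  130. ] F [-0.2 -0.4 -0.3] gap 69.9
q [-0.45  1.03  0.58  2.    0.55  1.07 -1.05]
[[-0.549  0.204  0.811]
 [-0.768  0.26  -0.585]
 [-0.33  -0.944  0.014]]
[[-0.543  0.184  0.819]
 [-0.776  0.262 -0.574]
 [-0.32  -0.947  0.   ]]
shift cm [ 0.11  0.48 -0.4 ] rot [-0.001  0.018  0.015]
```

View pics/s10.png

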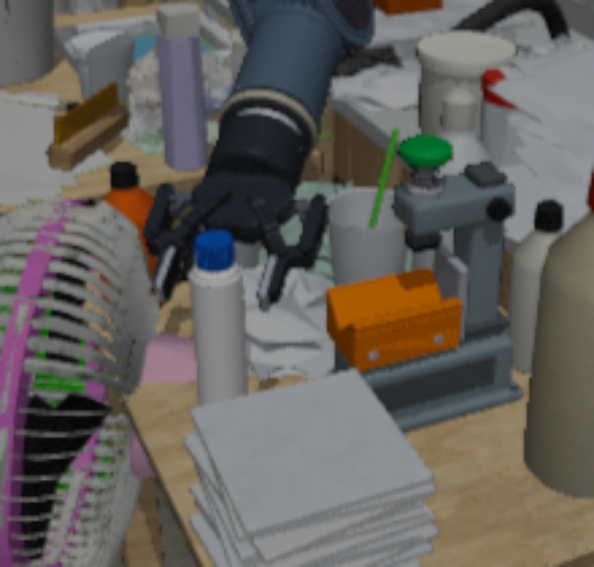

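View pics/w10.png

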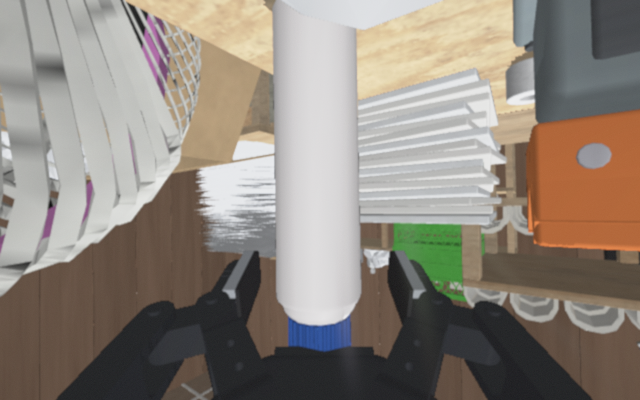

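The bottle is centred between the fingers, 318 px across at mid-width. A small correction, then close.

Call:
jog_arm(rows=[0.2,0.5,-0.5,0,0.015,0.015,7,0,0,0,0,0,0,6.5])

```text
time: 15.25
tool_pos: [375.5, -247.3, 128.0]
ee_rot: [[-0.545, 0.199, 0.814], [-0.77, 0.264, -0.581], [-0.331, -0.944, 0.01]]
force: [-0.5, -0.3, -0.1]
finger_gap: 64.9
```

Call:
jog_arm(rows=[0,0,0,0,0,0,5,0,0,0,0,0,0,4.2,0,0,0,0,0,0,3.5,0,0,0,0,0,0,3.0,0,0,0,0,0,0,3.0], force=70)

```text
time: 15.88
tool_pos: [375.2, -247.7, 128.8]
ee_rot: [[-0.546, 0.202, 0.813], [-0.769, 0.264, -0.582], [-0.333, -0.943, 0.011]]
force: [0.1, 0.8, 1.5]
finger_gap: 38.4
```

```bash
python3 st.py; python3 - <<'E'
from h import *
im,d,P=world('side'); cv2.imwrite('pics/s11.png',cv2.resize(im[120:330,180:400],None,fx=2.7,fy=2.7))
E
```

```text
t 15.88 pos [ 375.2 -247.7  128.8] F [0.1 0.8 1.5] gap 38.4
q [-0.45  1.03  0.57  2.    0.54  1.07 -1.04]
[[-0.546  0.202  0.813]
 [-0.769  0.264 -0.582]
 [-0.333 -0.943  0.011]]
```

View pics/s11.png

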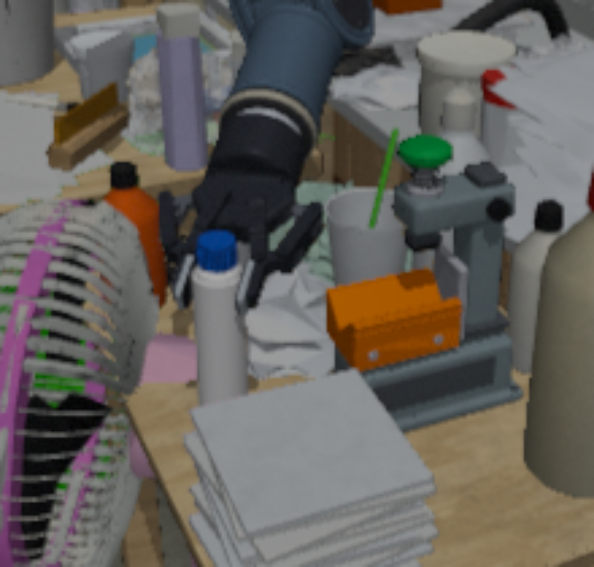

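Call:
jog_arm(rows=[0,0,1,0,0,0,3.0,0,0,3,0,0,0,3.0,0,0,5,0,0,0,3.0,-0.3,-1,4.5,0,0,0,3.0,0,0,2,0,0,0,3.0])

```text
time: 16.55
tool_pos: [371.7, -257.8, 288.3]
ee_rot: [[-0.546, 0.2, 0.813], [-0.769, 0.266, -0.582], [-0.332, -0.943, 0.009]]
force: [0.2, 0.5, -2.1]
finger_gap: 38.1
```

```bash
python3 st.py; cat > t7.py <<'E'
# final pose for ph; print TCP-relative and remaining rotation
from t2 import *
import sys; from rv import delta
from h import r
Rg=np.array([[-.546,.202,.813],[-.769,.264,-.582],[-.333,-.943,.011]]); bt=Rg.T@[0,0,1.]  # bottle z in tool
def RF(ph,yaw=-.035):
    c=-bt[0]; s=np.sqrt(1-c*c); f=np.radians(ph); bz=-np.array([np.cos(yaw),np.sin(yaw),0]); e1=-bz; e2=np.array([-np.sin(yaw),np.cos(yaw),0])
    d=c*e1+s*(np.sin(f)*e2-np.cos(f)*np.array([0,0,1.])); R=pose(bz,d,-1)
    w=np.cross(R@bt,bz); return Ro.from_rotvec(w).as_matrix()@R
if __name__=='__main__':
    ph=float(sys.argv[1]); p=[float(v) for v in sys.argv[2:5]]
    R=RF(ph); print(R.round(3)); delta(p,R)
    o=r.get_obs(); Rc=np.array(o['ee_rot']).reshape(3,3); print('bottle z now',(Rc@bt).round(4), 'foot',(np.array(o['tool_pos'])+3*Rc[:,0]-127.8*(Rc@bt)).round(1))
    W=Ro.from_matrix(R@Rc.T).as_rotvec(); q=np.array(o['qpos']); p0=np.array(o['tool_pos'])
    if len(sys.argv)>5:
      for k in np.linspace(0,1,11)[1:]:
        a=ik(p0+k*(np.array(p)-p0),Ro.from_rotvec(k*W).as_matrix()@Rc,q,n=1)
        if not a: print(k,'fail'); break
        q=a[0][1]
      print('q end',q.round(2))
E
for ph in 10 25 40; do python3 t7.py $ph 362 -284 290 1; done
```

```text
t 16.55 pos [ 371.7 -257.8  288.3] F [ 0.2  0.5 -2.1] gap 38.1
q [-0.5   0.76  0.67  1.97  0.63  1.29 -0.87]
[[-0.546  0.2    0.813]
 [-0.769  0.266 -0.582]
 [-0.332 -0.943  0.009]]
[[ 0.338  0.94  -0.045]
 [ 0.148 -0.101 -0.984]
 [-0.929  0.326 -0.174]]
shift cm [-0.97 -2.62  0.17] rot [ 0.851 -1.408 -0.903]
bottle z now [ 2.2000e-03 -8.0000e-04  1.0001e+00] foot [ 369.8 -260.   159.5]
q end [ 0.34  0.2   0.59  2.07 -0.62  0.91 -0.34]
[[ 0.347  0.937 -0.043]
 [ 0.383 -0.183 -0.905]
 [-0.856  0.297 -0.423]]
shift cm [-0.97 -2.62  0.17] rot [ 1.051 -1.315 -1.1  ]
bottle z now [ 2.2000e-03 -8.0000e-04  1.0001e+00] foot [ 369.8 -260.   159.5]
q end [ 0.62  0.33  0.44  1.96 -0.71  1.18 -0.27]
[[ 0.354  0.935 -0.038]
 [ 0.591 -0.255 -0.765]
 [-0.725  0.248 -0.643]]
shift cm [-0.97 -2.62  0.17] rot [ 1.248 -1.199 -1.293]
bottle z now [ 2.2000e-03 -8.0000e-04  1.0001e+00] foot [ 369.8 -260.   159.5]
q end [ 0.78  0.46  0.36  1.88 -0.77  1.42 -0.24]
```

Call:
jog_arm(rows=[-0.1,-0.2,0,0.076,-0.104,-0.08,3.0,-0.1,-0.2,0,0.076,-0.104,-0.08,3.0,-0.1,-0.2,0,0.076,-0.104,-0.08,3.0,-0.1,-0.2,0,0.076,-0.104,-0.08,3.0,-0.1,-0.2,0,0.076,-0.104,-0.08,3.0])

```text
time: 17.18
tool_pos: [369.6, -262.9, 286.4]
ee_rot: [[-0.448, 0.753, 0.482], [-0.314, 0.373, -0.873], [-0.837, -0.543, 0.07]]
force: [-0.7, 0.4, -1.1]
finger_gap: 38.7
```

```bash
python3 st.py; python3 t7.py 20 362 -284 290 1
```

```text
t 17.18 pos [ 369.6 -262.9  286.4] F [-0.7  0.4 -1.1] gap 38.7
q [-0.23  0.48  0.67  1.83  0.21  1.24 -0.77]
[[-0.448  0.753  0.482]
 [-0.314  0.373 -0.873]
 [-0.837 -0.543  0.07 ]]
[[ 0.344  0.938 -0.044]
 [ 0.307 -0.157 -0.939]
 [-0.887  0.309 -0.342]]
shift cm [-0.76 -2.11  0.36] rot [ 0.596 -0.81  -0.633]
bottle z now [-0.5555 -0.2563  0.7912] foot [ 439.3 -231.1  182.8]
q end [ 0.51  0.29  0.52  2.   -0.7   1.1  -0.27]
```

Call:
jog_arm(rows=[-0.1,-0.3,0.1,0.08,-0.11,-0.085,3.0,-0.1,-0.3,0.1,0.08,-0.11,-0.085,3.0,-0.1,-0.3,0.1,0.08,-0.11,-0.085,3.0,-0.1,-0.3,0.1,0.08,-0.11,-0.085,3.0,-0.1,-0.3,0,0.08,-0.11,-0.085,3.0])

```text
time: 17.8
tool_pos: [366.4, -276.0, 290.5]
ee_rot: [[0.068, 0.994, 0.084], [0.173, 0.071, -0.982], [-0.983, 0.081, -0.167]]
force: [-0.2, 0.3, -1.8]
finger_gap: 38.5
```

```bash
python3 st.py; python3 t7.py 20 362 -284 280 1
```

```text
t 17.8 pos [ 366.4 -276.   290.5] F [-0.2  0.3 -1.8] gap 38.5
q [ 0.21  0.3   0.62  1.9  -0.38  1.11 -0.49]
[[ 0.068  0.994  0.084]
 [ 0.173  0.071 -0.982]
 [-0.983  0.081 -0.167]]
[[ 0.344  0.938 -0.044]
 [ 0.307 -0.157 -0.939]
 [-0.887  0.309 -0.342]]
shift cm [-0.44 -0.8  -1.05] rot [ 0.185 -0.242 -0.195]
bottle z now [-0.9593 -0.1352  0.2486] foot [ 489.2 -258.2  255.8]
q end [ 0.59  0.29  0.42  2.01 -0.69  1.06 -0.28]
```

Call:
jog_arm(rows=[-0.3,-0.3,0,0.09,-0.12,-0.095,3.0,-0.3,-0.3,0,0.09,-0.12,-0.095,3.0,0,0,0,0,0,0,3.0])

```text
time: 18.18
tool_pos: [358.7, -283.0, 290.3]
ee_rot: [[0.352, 0.935, -0.048], [0.306, -0.163, -0.938], [-0.885, 0.315, -0.343]]
force: [0.4, 0.1, -2.0]
finger_gap: 38.3
```

```bash
python3 st.py; python3 t7.py 20 360 -284 200 1; cat > meas.py <<'E'
from h import *
import sys
from scipy.optimize import least_squares
from t7 import bt,Ro
o=r.get_obs(); R=np.array(o['ee_rot']).reshape(3,3); a0=R@bt; p0=np.array(o['tool_pos'])+3*R[:,0]
tag=sys.argv[1]
allQ=[]
for n in ['scene','side']:
    im,d,P=world(n); cv2.imwrite(f'pics/{n}_{tag}.png',cv2.resize(im[80:330,180:460],None,fx=2.3,fy=2.3))
    hsv=cv2.cvtColor(im,cv2.COLOR_BGR2HSV)
    v=P-p0; s=v@a0; rad=np.linalg.norm(v-s[...,None]*a0,axis=-1)
    m=np.isfinite(rad)&(rad<28)&(s>-122)&(s<-20)&(hsv[...,1]<60)&(hsv[...,2]>90)
    Q=P[m]
    def f(x,Q):
        a=a0+np.array([0,x[2],x[3]]); a/=np.linalg.norm(a); c=p0+np.array([0,x[0],x[1]])
        w=Q-c; return np.linalg.norm(w-(w@a)[:,None]*a,axis=1)-20
    b=least_squares(f,[0,0,0,0],args=(Q,),loss='soft_l1'); a=a0+np.array([0,b.x[2],b.x[3]])
    # foot end: extreme of s
    ss=((Q-p0)@a0); 
    allQ.append(Q)
    print(n,len(Q),'axis offset yz',b.x[:2].round(1),'axis',a.round(3),'res',np.abs(b.fun).mean().round(2))
    m2=np.isfinite(rad)&(rad<22)&(s<-60)&(s>-160)&(hsv[...,1]<60)
    print('  s foot end',np.percentile(s[m2],[0,1,3]).round(1))
Q=np.vstack(allQ); b=least_squares(f,[0,0,0,0],args=(Q,),loss='soft_l1'); a=a0+np.array([0,b.x[2],b.x[3]]); print('both',b.x.round(3),'axis',a.round(3),'p0',p0.round(1))
E
python3 meas.py a
```

```text
t 18.18 pos [ 358.7 -283.   290.3] F [ 0.4  0.1 -2. ] gap 38.3
q [ 0.47  0.29  0.58  2.01 -0.72  1.11 -0.24]
[[ 0.352  0.935 -0.048]
 [ 0.306 -0.163 -0.938]
 [-0.885  0.315 -0.343]]
[[ 0.344  0.938 -0.044]
 [ 0.307 -0.157 -0.939]
 [-0.887  0.309 -0.342]]
shift cm [ 0.13 -0.1  -9.03] rot [-0.001  0.006  0.007]
bottle z now [-0.9992  0.0419 -0.0062] foot [ 487.5 -287.4  288.4]
q end [ 0.56  0.42  0.48  2.12 -0.86  0.95 -0.03]
scene 1025 axis offset yz [-2.2  4.2] axis [-0.999  0.033 -0.006] res 0.67
  s foot end [-127.6 -125.9 -124.9]
side 1061 axis offset yz [-2.   4.5] axis [-0.999  0.023 -0.009] res 0.75
  s foot end [-126.4 -125.7 -124.3]
both [-2.093e+00  4.430e+00 -1.400e-02  1.000e-03] axis [-0.999  0.028 -0.005] p0 [ 359.8 -282.1  287.6]
```

View pics/scene_a.png

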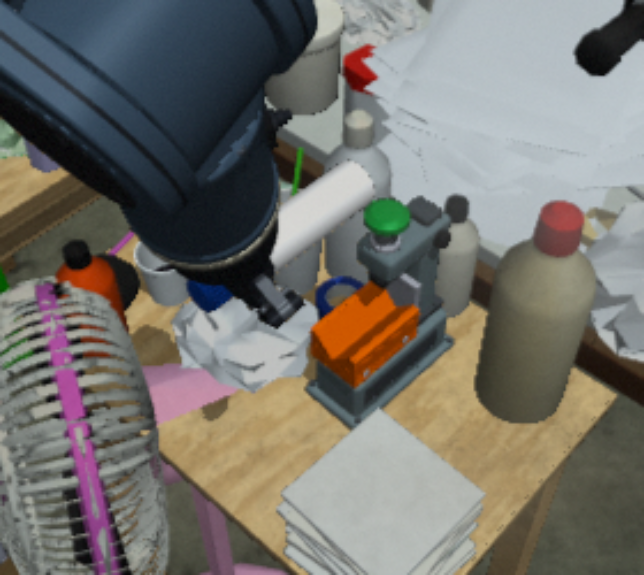

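Call:
jog_arm(rows=[0,0,-4,0,0,0,3.0,0,0,-4,0,0,0,3.0,0,0,-3,0,0,0,3.0,0,0,0,0,0,0,3.0])

```text
time: 18.77
tool_pos: [366.7, -277.0, 178.2]
ee_rot: [[0.339, 0.941, -0.022], [0.311, -0.134, -0.941], [-0.888, 0.312, -0.338]]
force: [-0.1, 0.2, -1.8]
finger_gap: 38.6
```

```bash
python3 st.py; python3 t7.py 20 359 -283 130 1
```

```text
t 18.77 pos [ 366.7 -277.   178.2] F [-0.1  0.2 -1.8] gap 38.6
q [ 0.54  0.46  0.49  2.14 -0.92  0.92  0.04]
[[ 0.339  0.941 -0.022]
 [ 0.311 -0.134 -0.941]
 [-0.888  0.312 -0.338]]
[[ 0.344  0.938 -0.044]
 [ 0.307 -0.157 -0.939]
 [-0.887  0.309 -0.342]]
shift cm [-0.77 -0.6  -4.82] rot [ 0.004  0.002 -0.023]
bottle z now [-1.0001  0.0123 -0.0025] foot [ 495.6 -277.6  175.8]
q end [ 0.6   0.55  0.45  2.2  -1.03  0.85  0.19]
```

Call:
jog_arm(rows=[0.2,-0.4,-0.5,0,0,-0.023,3.0,0,-0.1,-2,0,0,-0.006,3.0,-0.1,-0.1,-1.5,0,0,-0.006,3.0,0,0,0,0,0,0,3.0])

```text
time: 19.27
tool_pos: [372.2, -283.8, 141.1]
ee_rot: [[0.353, 0.935, -0.049], [0.296, -0.161, -0.942], [-0.888, 0.317, -0.333]]
force: [0.1, 1.1, -1.6]
finger_gap: 38.4
```

```bash
python3 st.py; python3 t7.py 20 371 -283.1 120 1;python3 meas.py b
```

```text
t 19.27 pos [ 372.2 -283.8  141.1] F [ 0.1  1.1 -1.6] gap 38.4
q [ 0.58  0.53  0.45  2.18 -1.02  0.85  0.13]
[[ 0.353  0.935 -0.049]
 [ 0.296 -0.161 -0.942]
 [-0.888  0.317 -0.333]]
[[ 0.344  0.938 -0.044]
 [ 0.307 -0.157 -0.939]
 [-0.887  0.309 -0.342]]
shift cm [-0.12  0.07 -2.11] rot [0.01  0.007 0.008]
bottle z now [-0.9992  0.0433 -0.0072] foot [ 500.9 -288.5  139.4]
q end [ 0.61  0.57  0.42  2.19 -1.05  0.83  0.18]
scene 582 axis offset yz [-2.4  4. ] axis [-0.999  0.03  -0.009] res 0.82
  s foot end [-151.8 -148.7 -145.6]
side 956 axis offset yz [-3.2  5. ] axis [-0.999  0.028 -0.007] res 0.83
  s foot end [-158.8 -158.6 -157. ]
both [-2.828e+00  4.996e+00 -1.400e-02  4.000e-03] axis [-0.999  0.03  -0.004] p0 [ 373.2 -282.9  138.4]
```

View pics/side_b.png

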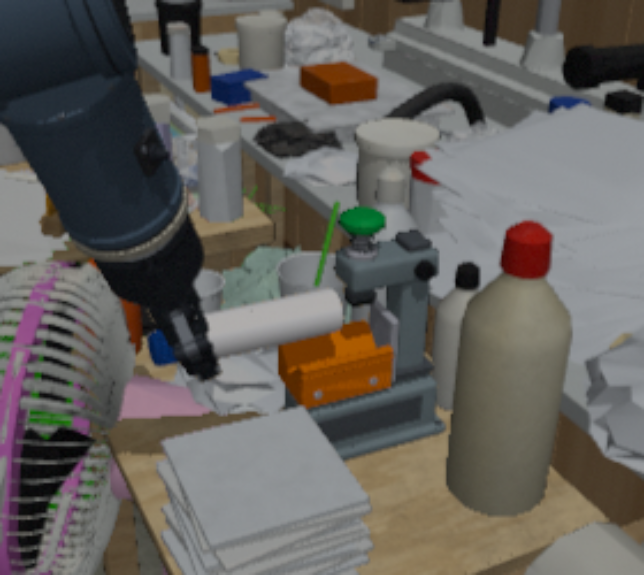

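```bash
for ph in 10 30 40; do python3 t7.py $ph 371 -283 116 1 | grep -E "rot|end|fail"; python3 t7.py $ph 415 -285 114 1 | grep -E "end|fail"; done
```

```text
shift cm [-0.13  0.11 -2.58] rot [-0.164  0.015  0.007]
q end [ 0.69  0.48  0.16  2.28 -1.05  0.5   0.14]
q end [ 0.59  0.51  0.2   2.21 -1.05  0.52  0.07]
shift cm [-0.13  0.11 -2.58] rot [0.185 0.001 0.009]
q end [ 0.71  0.65  0.37  2.1  -0.99  1.    0.13]
q end [ 0.65  0.67  0.37  2.04 -1.01  1.01  0.06]
shift cm [-0.13  0.11 -2.58] rot [ 0.359 -0.006  0.01 ]
q end [ 0.91  0.71  0.15  2.01 -0.87  1.08 -0.01]
q end [ 0.77  0.75  0.28  1.95 -0.96  1.15 -0.01]
```

Call:
jog_arm(rows=[0,0.1,0,0.15,0,0.005,3.0,0,0,0,0.15,0,0.005,3.0,0,0,0,0,0,0,3.0])

```text
time: 19.75
tool_pos: [373.7, -283.4, 145.1]
ee_rot: [[0.35, 0.936, -0.036], [0.551, -0.237, -0.8], [-0.757, 0.26, -0.599]]
force: [0.1, -0.0, -1.6]
finger_gap: 38.3
```

```bash
python3 st.py; python3 t7.py 37 371 -283.1 120 1;python3 meas.py c
```

```text
t 19.75 pos [ 373.7 -283.4  145.1] F [ 0.1 -0.  -1.6] gap 38.3
q [ 0.72  0.67  0.41  2.02 -0.94  1.19  0.06]
[[ 0.35   0.936 -0.036]
 [ 0.551 -0.237 -0.8  ]
 [-0.757  0.26  -0.599]]
[[ 0.353  0.935 -0.039]
 [ 0.553 -0.242 -0.798]
 [-0.755  0.26  -0.602]]
shift cm [-0.27  0.03 -2.51] rot [ 0.004 -0.001 -0.004]
bottle z now [-9.997e-01  3.070e-02  5.000e-04] foot [ 502.5 -285.7  142.8]
q end [ 0.73  0.71  0.4   2.04 -0.97  1.16  0.12]
scene 0 axis offset yz [0. 0.] axis [-1.     0.031  0.   ] res nan
  s foot end [-150.6 -150.6 -150.6]
side 948 axis offset yz [-3.6  4.1] axis [-1.     0.019 -0.006] res 0.81
  s foot end [-159.6 -159.3 -157.3]
both [-3.645  4.136 -0.012 -0.007] axis [-1.     0.019 -0.006] p0 [ 374.8 -281.7  142.9]meas.py:21: RuntimeWarning: Mean of empty slice.
  print(n,len(Q),'axis offset yz',b.x[:2].round(1),'axis',a.round(3),'res',np.abs(b.fun).mean().round(2))
  ret = ret.dtype.type(ret / rcount)
```

Call:
jog_arm(rows=[-0.3,0.1,-0.8,0,0,-0.01,3.0,-0.1,0,-1.2,0,0,0,3.0,0,0,-0.5,0,0,0,3.0,0,0,0,0,0,0,3.0])

```text
time: 20.35
tool_pos: [370.1, -278.8, 120.9]
ee_rot: [[0.356, 0.934, -0.04], [0.544, -0.242, -0.804], [-0.76, 0.264, -0.593]]
force: [-0.3, 0.3, -0.6]
finger_gap: 38.5
```

```bash
python3 st.py; python3 t7.py 37 371 -283.1 120 ;python3 meas.py d 2>/dev/null
```

```text
t 20.35 pos [ 370.1 -278.8  120.9] F [-0.3  0.3 -0.6] gap 38.5
q [ 0.73  0.7   0.4   2.06 -0.98  1.14  0.12]
[[ 0.356  0.934 -0.04 ]
 [ 0.544 -0.242 -0.804]
 [-0.76   0.264 -0.593]]
[[ 0.353  0.935 -0.039]
 [ 0.553 -0.242 -0.798]
 [-0.755  0.26  -0.602]]
shift cm [ 0.09 -0.43 -0.09] rot [0.01  0.002 0.003]
bottle z now [-0.9994  0.038  -0.0025] foot [ 498.9 -282.   118.9]
scene 0 axis offset yz [0. 0.] axis [-0.999  0.038 -0.003] res nan
```

Call:
jog_arm(rows=[0,-0.35,0,0.005,0,0,3.0,0,-0.05,-0.3,0,0,0,3.0,0,0,0,0,0,0,3.0])

```text
time: 20.78
tool_pos: [370.3, -283.5, 118.0]
ee_rot: [[0.356, 0.934, -0.04], [0.547, -0.243, -0.801], [-0.758, 0.264, -0.597]]
force: [-0.4, 0.2, -1.8]
finger_gap: 38.4
```

```bash
sed -i "s/\['scene','side'\]/sys.argv[2:] or ['scene','side']/" meas.py; python3 st.py; python3 t7.py 37 371 -283.1 115 ;python3 meas.py e side
```

```text
t 20.77 pos [ 370.3 -283.5  118. ] F [-0.4  0.2 -1.8] gap 38.4
q [ 0.74  0.71  0.39  2.04 -0.97  1.14  0.12]
[[ 0.356  0.934 -0.04 ]
 [ 0.547 -0.243 -0.801]
 [-0.758  0.264 -0.597]]
[[ 0.353  0.935 -0.039]
 [ 0.553 -0.242 -0.798]
 [-0.755  0.26  -0.602]]
shift cm [ 0.07  0.04 -0.3 ] rot [0.006 0.003 0.003]
bottle z now [-0.9994  0.0381 -0.0028] foot [ 499.1 -286.8  116.1]
side 937 axis offset yz [-4.4  3.6] axis [-0.999  0.028 -0.008] res 0.76
  s foot end [-123.3 -123.3 -123.1]
both [-4.421  3.648 -0.011 -0.005] axis [-0.999  0.028 -0.008] p0 [ 371.4 -281.9  115.7]
```

View pics/side_e.png

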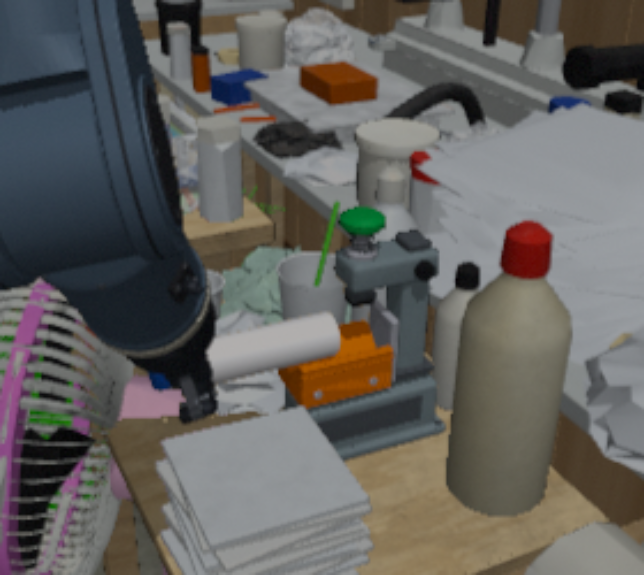

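Call:
jog_arm(rows=[0.3,0.1,-0.15,0,0.006,0,3.0,1.2,-0.04,0,0,0,0,3.0,1.2,-0.04,0,0,0,0,3.0,0,0,0,0,0,0,3.0])

```text
time: 21.32
tool_pos: [400.1, -283.0, 116.7]
ee_rot: [[0.352, 0.935, -0.042], [0.547, -0.242, -0.801], [-0.76, 0.258, -0.597]]
force: [-0.1, 0.0, -1.6]
finger_gap: 38.8
```

```bash
python3 st.py; python3 t7.py 37 415 -285 113 ;python3 meas.py f side
```

```text
t 21.32 pos [ 400.1 -283.   116.7] F [-0.1  0.  -1.6] gap 38.8
q [ 0.7   0.72  0.38  2.01 -0.99  1.14  0.07]
[[ 0.352  0.935 -0.042]
 [ 0.547 -0.242 -0.801]
 [-0.76   0.258 -0.597]]
[[ 0.353  0.935 -0.039]
 [ 0.553 -0.242 -0.798]
 [-0.755  0.26  -0.602]]
shift cm [ 1.49 -0.2  -0.37] rot [ 0.006 -0.003  0.002]
bottle z now [-0.9994  0.0372  0.0027] foot [ 528.8 -286.1  114.1]
side 875 axis offset yz [-4.4  3.7] axis [-0.999  0.027 -0.002] res 0.82
  s foot end [-159.9 -159.5 -159.4]
both [-4.368e+00  3.671e+00 -1.000e-02 -4.000e-03] axis [-0.999  0.027 -0.002] p0 [ 401.1 -281.4  114.4]
```

View pics/side_f.png

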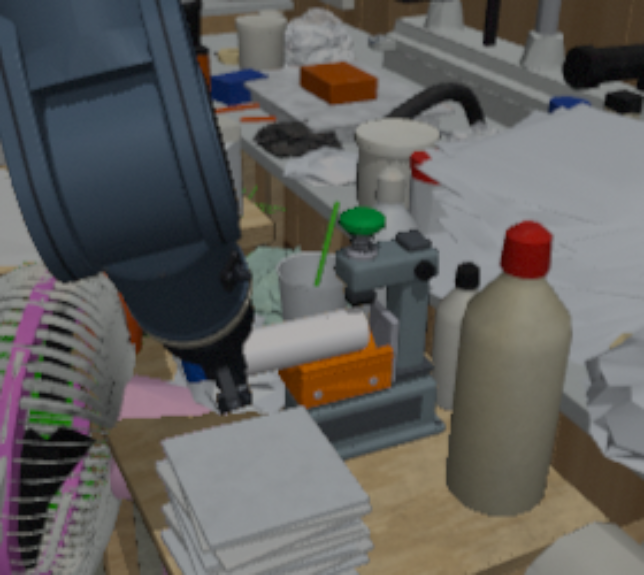

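Call:
jog_arm(rows=[0.8,0,-0.15,0,0,0,3.0,0.6,-0.02,0,0,0,0,3.0,0,0,0,0,0,0,3.0])

```text
time: 21.75
tool_pos: [414.1, -283.4, 115.0]
ee_rot: [[0.351, 0.935, -0.044], [0.547, -0.243, -0.801], [-0.76, 0.258, -0.597]]
force: [-0.2, -0.3, -2.2]
finger_gap: 38.0
```

Call:
jog_arm(rows=[0.25,0,0,0,0,0,3.0,0,0,0,0,0,0,3.0])

```text
time: 22.0
tool_pos: [416.5, -283.4, 115.0]
ee_rot: [[0.351, 0.935, -0.044], [0.547, -0.243, -0.801], [-0.76, 0.257, -0.597]]
force: [-0.1, -0.1, -1.2]
finger_gap: 38.8
```

Call:
jog_arm(rows=[0.2,0,0,0,0,0,3.0,0,0,0,0,0,0,3.0])

```text
time: 22.25
tool_pos: [418.5, -283.5, 115.0]
ee_rot: [[0.351, 0.935, -0.044], [0.547, -0.243, -0.801], [-0.76, 0.257, -0.597]]
force: [-0.1, -0.1, -0.8]
finger_gap: 38.3
```

Call:
jog_arm(rows=[0.15,0,0,0,0,0,3.0,0,0,0,0,0,0,3.0])

```text
time: 22.5
tool_pos: [419.0, -283.4, 114.8]
ee_rot: [[0.35, 0.936, -0.045], [0.547, -0.244, -0.801], [-0.76, 0.256, -0.597]]
force: [0.1, -0.1, -1.5]
finger_gap: 38.4
```

Call:
jog_arm(rows=[0.2,0,0,0,0,0,3.0,0.2,0,0,0,0,0,3.0])

```text
time: 22.75
tool_pos: [419.2, -282.5, 114.0]
ee_rot: [[0.345, 0.937, -0.048], [0.549, -0.243, -0.8], [-0.761, 0.25, -0.599]]
force: [-12.4, 0.2, 1.8]
finger_gap: 38.2
```

```bash
python3 st.py; python3 meas.py g side
```

```text
t 22.75 pos [ 419.2 -282.5  114. ] F [-12.4   0.2   1.8] gap 38.2
q [ 0.68  0.73  0.37  1.98 -1.    1.14  0.02]
[[ 0.345  0.937 -0.048]
 [ 0.549 -0.243 -0.8  ]
 [-0.761  0.25  -0.599]]
side 796 axis offset yz [-4.4  3.4] axis [-0.999  0.034 -0.007] res 0.76
  s foot end [-158.5 -158.2 -156.8]
both [-4.443e+00  3.439e+00 -4.000e-03 -1.900e-02] axis [-0.999  0.034 -0.007] p0 [ 420.2 -280.8  111.7]
```

View pics/side_g.png

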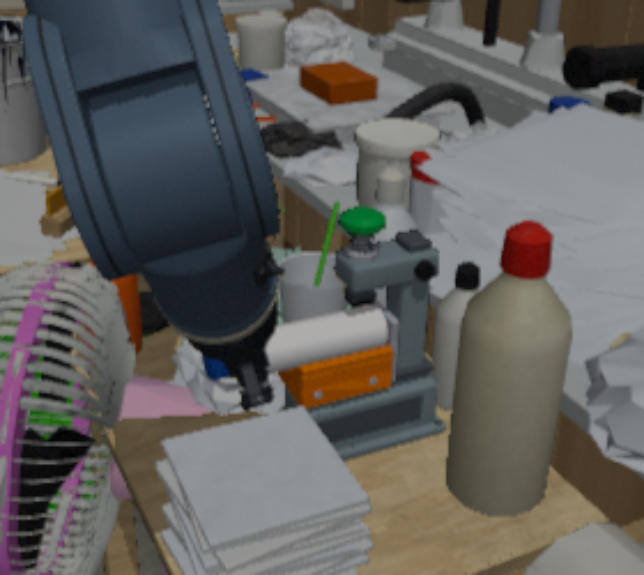

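The foot is against the stop with 12 N of push, and the axis is at z≈115. Releasing.

Call:
jog_arm(rows=[0,0,0,0,0,0,3.9,0,0,0,0,0,0,4.3,0,0,0,0,0,0,4.8,0,0,0,0,0,0,5.4,0,0,0,0,0,0,6.0])

```text
time: 23.42
tool_pos: [420.2, -282.6, 114.5]
ee_rot: [[0.346, 0.937, -0.047], [0.549, -0.243, -0.8], [-0.761, 0.251, -0.598]]
force: [0.0, 0.4, -0.3]
finger_gap: 60.0
```

```bash
python3 st.py; python3 meas.py i side
```

```text
t 23.43 pos [ 420.2 -282.6  114.5] F [ 0.   0.4 -0.3] gap 60.0
q [ 0.68  0.73  0.37  1.98 -1.    1.14  0.02]
[[ 0.346  0.937 -0.047]
 [ 0.549 -0.243 -0.8  ]
 [-0.761  0.251 -0.598]]
side 794 axis offset yz [-5.2  1.9] axis [-0.999  0.037 -0.003] res 0.8
  s foot end [-159.6 -159.6 -157. ]
both [-5.158e+00  1.871e+00 -1.000e-03 -1.300e-02] axis [-0.999  0.037 -0.003] p0 [ 421.3 -280.9  112.2]
```

View pics/side_i.png

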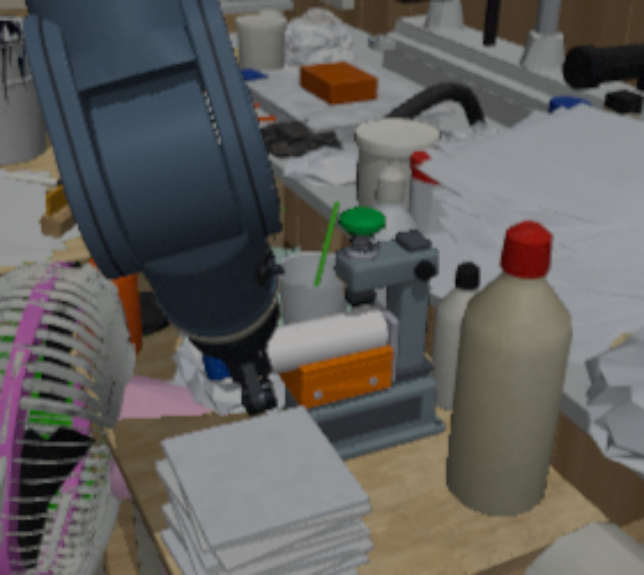

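Call:
jog_arm(rows=[-0.5,-0.8,1.1,0,0,0,6.2,-0.9,-1.5,2.1,0,0,0,6.2,-1.2,-1.9,2.7,0,0,0,6.2,-1.0,-1.6,2.7,0,0,0,6.2,0,0,3,0,0,0,6.2])

```text
time: 24.1
tool_pos: [380.3, -343.8, 234.9]
ee_rot: [[0.344, 0.938, -0.051], [0.549, -0.245, -0.799], [-0.762, 0.247, -0.599]]
force: [0.1, -0.6, -0.2]
finger_gap: 61.8
```

```bash
python3 st.py; python3 - <<'E'
from h import *
for n in ['scene','side']:
    im,d,P=world(n); cv2.imwrite(f'pics/{n}_j.png',cv2.resize(im[80:330,180:460],None,fx=2.3,fy=2.3))
E
```

```text
t 24.1 pos [ 380.3 -343.8  234.9] F [ 0.1 -0.6 -0.2] gap 61.8
q [ 0.74  0.6   0.46  1.8  -0.82  1.4  -0.15]
[[ 0.344  0.938 -0.051]
 [ 0.549 -0.245 -0.799]
 [-0.762  0.247 -0.599]]
```

View pics/side_j.png

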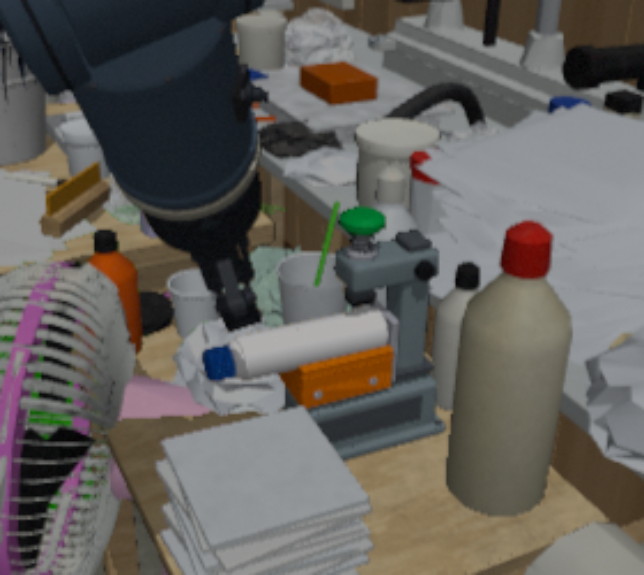

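The bottle lies in the nest, cap at (218,362), foot end at the stop around (388,325). I check how far home it is from the cap end and the body axis.

```bash
cat > chk.py <<'E'
from h import *
from scipy.optimize import least_squares
import sys
stop=np.array([547.3,-290.5,115.]); a0=np.array([-np.cos(.035),np.sin(.035),0])
for n in sys.argv[1:]:
    im,d,P=world(n); hsv=cv2.cvtColor(im,cv2.COLOR_BGR2HSV)
    v=P-stop; s=v@a0; rad=np.linalg.norm(v-s[...,None]*a0,axis=-1)
    blue=(hsv[...,0]>98)&(hsv[...,0]<122)&(hsv[...,1]>120)&(rad<20)&(s>130)&(s<185)
    w=(hsv[...,1]<60)&(rad<28)&(s>20)&(s<136)&(hsv[...,2]>90)&(P[...,2]>112)
    print(n,'cap end s',np.percentile(s[blue],[50,90,97,99,100]).round(1) if blue.any() else None,blue.sum())
    # cap-body boundary
    print('   cap start s',np.percentile(s[blue],[0,1,3]).round(1) if blue.any() else None)
    Q=P[w]
    def f(x):
        a=a0+np.array([0,x[2],x[3]]); a/=np.linalg.norm(a); u=Q-stop-np.array([0,x[0],x[1]]); return np.linalg.norm(u-(u@a)[:,None]*a,axis=1)-20
    if len(Q)>50:
        b=least_squares(f,[0,0,0,0],loss='soft_l1'); print('   axis dyz',b.x.round(3),len(Q))
    g=(abs(hsv[...,0].astype(int)-65)<18)&(hsv[...,1]>120)&(P[...,2]>215)&(P[...,2]<245)&(abs(P[...,0]-525)<35)&(abs(P[...,1]+290)<35)
    if g.any(): Z=P[g][:,2]; t=P[g&(P[...,2]>230)]; print('   button z max',np.percentile(Z,98).round(1), cv2.minEnclosingCircle(np.ascontiguousarray(t[:,:2],dtype=np.float32)) if len(t)>5 else '')
E
python3 chk.py scene side
```

```text
scene cap end s [158.8 166.  166.4 166.9 167.3] 172
   cap start s [144.9 145.  145.8]
side cap end s [158.9 167.  167.3 167.5 167.6] 162
   cap start s [146.9 147.5 148. ]
   axis dyz [-0.349 -0.635  0.003 -0.001] 876
   button z max 234.5 ((521.33251953125, -292.87030029296875), 18.782468795776367)
```

View pics/scene_j.png

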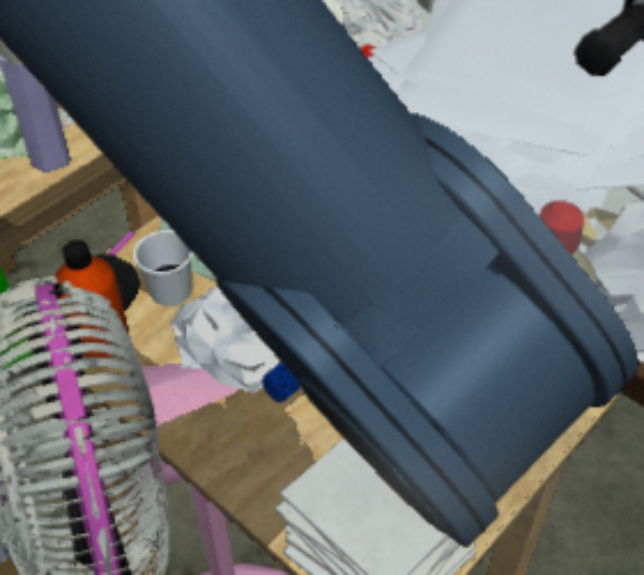

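The cap end is 166.5–167.5 mm from the fitted stop against a nominal 166, so the bottle is home to about 1 mm; its axis is level and aligned. Next: close the fingers, turn the tool down and go over the button.

Call:
jog_arm(rows=[0,0,5,0,0,0,4,1,0.5,4,-0.12,0.075,0,0,1,0.5,2,-0.12,0.075,0,0,1,0.5,0,-0.12,0.075,0,0,1,0.5,0,-0.12,0.075,0,0])

```text
time: 24.92
tool_pos: [419.1, -324.5, 343.8]
ee_rot: [[0.067, 0.982, -0.175], [0.106, -0.181, -0.978], [-0.992, 0.047, -0.116]]
force: [0.1, 0.0, -2.3]
finger_gap: -0.0
```

Call:
jog_arm(rows=[2,0.8,0,-0.12,0.075,0,0,3,1,0,0,0,0,0,3,1,0,0,0,0,0,2,0.5,0,0,0,0,0,0,0,0,0,0,0,0])

```text
time: 25.55
tool_pos: [523.9, -284.4, 340.2]
ee_rot: [[-0.017, 0.986, -0.168], [-0.017, -0.168, -0.986], [-1.0, -0.014, 0.02]]
force: [0.2, -0.5, -0.1]
finger_gap: -0.0
```

```bash
python3 st.py; python3 chk.py side
```

```text
t 25.55 pos [ 523.9 -284.4  340.2] F [ 0.2 -0.5 -0.1] gap -0.0
q [ 0.01  0.46  0.64  1.52 -0.26  1.26 -1.06]
[[-0.017  0.986 -0.168]
 [-0.017 -0.168 -0.986]
 [-1.    -0.014  0.02 ]]
side cap end s [159.3 167.  167.3 167.7 167.9] 164
   cap start s [147.1 147.5 148.3]
   axis dyz [-0.315 -0.475  0.002 -0.004] 879
   button z max 234.2 ((522.9797973632812, -291.50115966796875), 18.72435760498047)
```

Call:
jog_arm(rows=[0.1,-0.6,-2,0.017,-0.017,0,0,0,0,-2.5,0,0,0,0,0,0,-1.5,0,0,0,0,0,0,0,0,0,0,0])

```text
time: 26.1
tool_pos: [518.8, -294.0, 279.1]
ee_rot: [[-0.002, 0.985, -0.174], [-0.001, -0.174, -0.985], [-1.0, -0.002, 0.001]]
force: [-0.7, -0.2, 0.6]
finger_gap: -0.0
```

```bash
python3 st.py; python3 - <<'E'
from h import *
for n in ['side','scene']:
    im,d,P=world(n); cv2.imwrite(f'pics/{n}_k.png',cv2.resize(im[100:310,240:460],None,fx=2.7,fy=2.7))
E
```

```text
t 26.1 pos [ 518.8 -294.   279.1] F [-0.7 -0.2  0.6] gap -0.0
q [ 0.05  0.5   0.61  1.63 -0.31  1.11 -1.  ]
[[-0.002  0.985 -0.174]
 [-0.001 -0.174 -0.985]
 [-1.    -0.002  0.001]]
```

View pics/side_k.png

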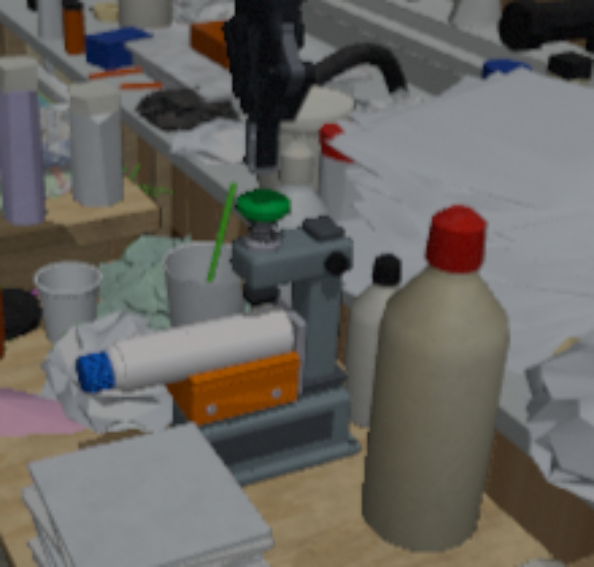

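Call:
jog_arm(rows=[0.6,0.35,-0.5,0,0,0,0,0,0,-0.8,0,0,0,0,0,0,0,0,0,0,0])

```text
time: 26.58
tool_pos: [526.8, -290.6, 267.9]
ee_rot: [[0.002, 0.985, -0.173], [-0.003, -0.173, -0.985], [-1.0, 0.003, 0.002]]
force: [0.3, 0.9, -0.2]
finger_gap: -0.2
```

Call:
jog_arm(rows=[-0.1,0,-0.6,0,0,0,0,0,0,-0.4,0,0,0,0,0,0,0,0,0,0,0])

```text
time: 26.95
tool_pos: [525.7, -290.6, 257.2]
ee_rot: [[0.002, 0.985, -0.173], [-0.003, -0.173, -0.985], [-1.0, 0.003, 0.002]]
force: [-0.1, -1.2, 0.4]
finger_gap: -0.1
```

Call:
jog_arm(rows=[0,0,-0.4,0,0,0,0,0,0,-0.2,0,0,0,0])

```text
time: 27.2
tool_pos: [525.8, -290.8, 251.6]
ee_rot: [[0.003, 0.985, -0.173], [-0.003, -0.173, -0.985], [-1.0, 0.004, 0.002]]
force: [-1.5, 1.2, 4.0]
finger_gap: 0.3
```

Call:
jog_arm(rows=[0,0,-0.4,0,0,0,0,0,0,-0.3,0,0,0,0])

```text
time: 27.45
tool_pos: [525.8, -290.8, 244.7]
ee_rot: [[0.004, 0.985, -0.173], [-0.003, -0.173, -0.985], [-1.0, 0.004, 0.002]]
force: [-1.5, 1.6, 7.8]
finger_gap: 0.1
```

Call:
jog_arm(rows=[0,0,-0.3,0,0,0,0,0,0,-0.15,0,0,0,0])

```text
time: 27.7
tool_pos: [525.8, -290.8, 240.8]
ee_rot: [[0.004, 0.985, -0.173], [-0.003, -0.173, -0.985], [-1.0, 0.005, 0.002]]
force: [-2.0, 3.1, 10.6]
finger_gap: -0.0
```

Call:
jog_arm(rows=[0,0,-0.15,0,0,0,0,0,0,-0.1,0,0,0,0])

```text
time: 27.95
tool_pos: [525.7, -290.8, 239.4]
ee_rot: [[0.006, 0.985, -0.173], [-0.002, -0.173, -0.985], [-1.0, 0.006, 0.001]]
force: [-2.6, 3.5, 11.0]
finger_gap: 0.0
```

Call:
jog_arm(rows=[0,0,-0.15,0,0,0,0,0,0,-0.1,0,0,0,0])

```text
time: 28.2
tool_pos: [525.7, -290.8, 238.9]
ee_rot: [[0.008, 0.985, -0.173], [-0.002, -0.173, -0.985], [-1.0, 0.008, 0.0]]
force: [-4.5, 4.6, 15.8]
finger_gap: -0.3
```

Force now climbs past 11 N without further travel: fully down. Holding.

Call:
jog_arm(rows=[0,0,-0.1,0,0,0,0,0,0,-0.1,0,0,0,0,0,0,-0.1,0,0,0,0,0,0,-0.1,0,0,0,0])

```text
time: 28.7
tool_pos: [525.7, -290.9, 238.9]
ee_rot: [[0.012, 0.985, -0.174], [-0.001, -0.174, -0.985], [-1.0, 0.012, -0.001]]
force: [-4.0, 4.3, 14.1]
finger_gap: 0.3
```

```bash
python3 st.py; python3 chk.py side; python3 - <<'E'
from h import *
im,d,P=world('side'); cv2.imwrite('pics/side_l.png',cv2.resize(im[100:310,240:460],None,fx=2.7,fy=2.7))
E
```

```text
t 28.7 pos [ 525.7 -290.9  238.9] F [-4.   4.3 14.1] gap 0.3
q [ 0.06  0.53  0.59  1.69 -0.35  1.02 -0.98]
[[ 0.012  0.985 -0.174]
 [-0.001 -0.174 -0.985]
 [-1.     0.012 -0.001]]
side cap end s [159.  167.  167.4 167.6 167.8] 164
   cap start s [146.8 147.2 147.8]
   axis dyz [-0.303 -0.632  0.002 -0.002] 865
   button z max 218.0
```

View pics/side_l.png

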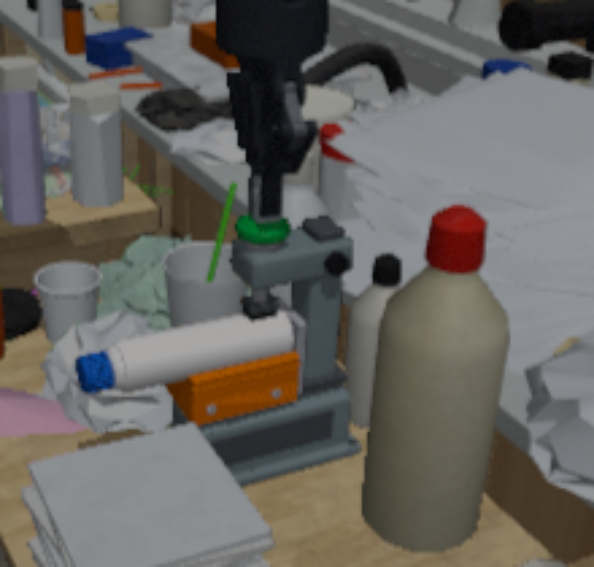

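Button is down: its top is at z≈217 and the stamp sits on the bottle at (262,305). Lifting off straight up.

Call:
jog_arm(rows=[0,0,0.6,0,0,0,0,0,0,1.5,0,0,0,0,0,0,4,0,0,0,0,0,0,5,0,0,0,0,0,0,3,0,0,0,0])

```text
time: 29.42
tool_pos: [524.7, -290.3, 382.8]
ee_rot: [[0.008, 0.985, -0.174], [-0.0, -0.174, -0.985], [-1.0, 0.008, -0.001]]
force: [0.2, -0.4, 0.1]
finger_gap: 0.0
```

Call:
jog_arm(rows=[0,0,0,0,0,0,0,0,0,0,0,0,0,0,0,0,0,0,0,0,0])

```text
time: 29.8
tool_pos: [524.8, -290.6, 383.5]
ee_rot: [[0.01, 0.985, -0.174], [-0.001, -0.174, -0.985], [-1.0, 0.01, -0.001]]
force: [-0.3, -0.5, 0.7]
finger_gap: 0.0
```

```bash
python3 st.py; python3 chk.py scene side; python3 - <<'E'
from h import *
im,d,P=world('side'); cv2.imwrite('pics/side_m.png',cv2.resize(im[100:310,240:460],None,fx=2.7,fy=2.7))
E
```

```text
t 29.8 pos [ 524.8 -290.6  383.5] F [-0.3 -0.5  0.7] gap 0.0
q [ 0.03  0.43  0.65  1.45 -0.27  1.34 -1.06]
[[ 0.01   0.985 -0.174]
 [-0.001 -0.174 -0.985]
 [-1.     0.01  -0.001]]
scene cap end s [158.6 165.9 166.4 167.  167.1] 173
   cap start s [145.2 145.5 146.4]
   axis dyz [ 0.216 -0.958  0.003 -0.002] 861
   button z max 235.2 ((523.891845703125, -291.0419921875), 19.499679565429688)
side cap end s [159.3 167.1 167.4 167.7 168. ] 165
   cap start s [146.8 147.4 148.2]
   axis dyz [-0.301 -0.777  0.003 -0.001] 881
   button z max 234.2 ((522.6480712890625, -292.7087097167969), 18.827117919921875)
```

View pics/side_m.png

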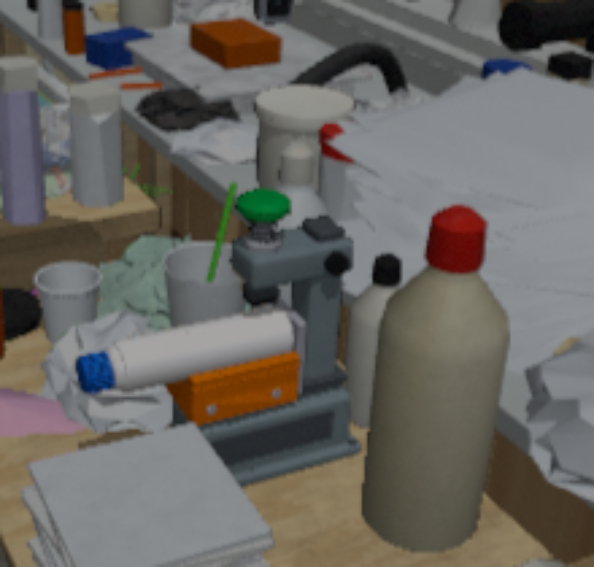

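The button is back up (top at z≈235), the bottle is home and level, and the arm is clear. Handing in.

```bash
python3 -c "
from workcell import r
print(r.hand_in())"
```

```text
the job is handed in; nothing more can be done
None
```

The bottle is stamped and lying in the nest with its foot against the end stop, and I handed the job in at about 30 s. No verdict came back.

**Moves:** I lifted the bottle from above, set it down in front of the press and regripped it twice. The first regrip could not reach the lay-in pose within the joint limits. I then laid it in the nest, slid it in until it met the stop at about 12 N, and released it. I pressed the button with closed fingers for at least 0.7 s at 11–16 N on the wrist sensor, and let it spring back.

**Last checks, all good:**
- **Bottle position:** the cap end is 166–168 mm from the fitted stop, against 166 nominal. The foot is therefore within about 2 mm, roughly the accuracy of the camera calibration.
- **Bottle axis:** it is within about 0.005 rad of the fitted nest axis. Its centre is 0.5–1 mm low in the camera data.
- **Button:** the pressed height from the arm gives 18 mm of travel; the camera showed about 16.5 mm, with the finger covering part of the button. It is now back at 234–235 mm, its height before pressing.
- **Robot:** the arm is well clear, with the sensor reading under 1 N.

**Not checked:** I did not measure the cup, tape and spacer again at the end. No unexpected contact force showed in the readings at the end of each move, and the white cup in view looked undisturbed.

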